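# Clear the pile of metallography specimens

### The job

Take apart the pile standing on the flat black instrument case: set the small black specimen puck, polished face up, in the middle of the round microscope stage, lay the square steel block flat in the middle of the square stone plate, and put the steel ring down over the pin of the round stand. Leave the case where it lies until those three are in place; then lay the empty case in the middle of the long rubber mat, lengthwise along it. Do not disturb the calculator or the jar.

Things in the scene. Friction and masses are not known exactly. Their poses are not given: they have to be found in the camera images.
- case: Closed flat instrument case, black plastic with a thin grey seam, 64 (x) x 140 (y) x 30 mm (z), the pile's bottom layer, about 0.3 kg, loose. Origin: centre of its underside; its long side runs along its y axis, z up.
- block: Plain square steel hardness reference block, 56 x 56 mm, 18 mm thick, about 0.45 kg, loose; lies on the case, beside the ring, near one end of the case (either end), its sides about parallel to the case's. Origin: centre of its underside; x and y square to its sides, z up.
- ring: Plain steel ring, outer diameter 56 mm, hole 26 mm right through, 18 mm thick, about 0.27 kg, loose; lies on the case, beside the block, near the other end. Origin: centre of its underside, on the ring's axis; z up along the axis.
- puck: Mounted specimen: black resin cylinder, 40 mm diameter, 22 mm high, with a 16 mm square of bare metal in its polished top face, about 50 g, loose; the pile's top layer: it stands on the block, on the ring, or across both. Origin: centre of its underside; z up through the polished face.
- stage: Round microscope stage, fixed on the bench: a black flat-topped disc of 104 mm diameter with a thin bright line round its edge, a thin bright circle (58 mm) about its middle and a small steel stub sticking out 14 mm at one edge, top 14 mm above the bench, nothing stands above the top. The puck's place. Origin: centre of its underside, at bench height; z up.
- plate: Square stone plate, fixed on the bench, 110 x 110 mm, top flat and 20 mm above the bench. The block's place (any turn). Origin: centre of its underside, at bench height; x and y square to its sides, z up.
- stand: Round aluminium stand, fixed on the bench: disc of 90 mm diameter, top 12 mm above the bench, with an upright round-headed steel pin of 10 mm diameter in its middle whose top is 38 mm above the bench. The ring's place: over the pin, flat on the disc. Origin: centre of its underside, at bench height; z up along the pin.
- mat: Long black ribbed rubber mat, fixed flat on the bench, 100 (x) x 200 (y) mm, top 4 mm above the bench, no rim. The case's place. Origin: centre of its underside; its long side runs along its y axis, z up.
- calculator: Bystander: pocket calculator lying keys up, 140 (x) x 80 (y) x 17 mm, loose. Origin: centre of its underside. To be left alone.
- jar: Bystander: closed amber glass jar with a black cap, 52 mm diameter, 85 mm high, standing loose beyond the work. Origin: centre of its underside. To be left alone.

How it is judged:
By the outcome, as a careful person would: the job done as asked, in the order asked, and still so for the second after the job is handed in, with the robot touching nothing.
It also fails if it takes over 106 s, if anything falls off the work surface, if the arm or the gripper's body presses on something with over 40 N, if the wrist force passes 120 N, or if a joint passes its speed limit or range.

### The arm

A 7-joint arm with a two-finger parallel gripper is mounted at the origin on the work surface. World frame = base frame: x ahead of the robot, y to its left, z up, the work surface at z = 0. Lengths are in m, angles in rad, forces in N, time in s.
With the tool pointing down it reaches from about 0.35 to 0.9 m from the base axis. Payload 19.9 kg.
Tool frame: the origin (TCP) lies midway between the tips of the shut fingers; the grasp point (between the pads) lies 19 mm behind it; z points along the fingers, y is the direction in which the jaws open and shut (so a half turn about z gives the same grasp; the last joint's range is limited). The gripper opens to 94 mm and grips with 3 to 60 N. Pads are 16 mm wide; open, the fingers measure 119 mm over their backs; the gripper's body (75 mm by 177 mm) begins 78 mm behind the grasp point.
Start: joints at [-1.236, 0.417, -0.01, 1.614, 0.005, 1.111, -0.053], TCP at [0.23, 0.581, 0.205] pointing down, gripper open.
Joint ranges: [-2.81, 2.81], [-0.39, 2.02], [-1.27, 1.25], [0.06, 2.57], [-1.19, 4.33], [0.19, 2], [-2.82, 2.82]. Speed limits (rad/s): [1.89, 1.89, 2.39, 2.39, 3.01, 3.01, 3.01].

### API

Orientations are given as a unit quaternion [w, x, y, z].
In Python, from workcell import sense, snapshot, camera_info, finish_job, trace, landmark_of gives the robot as it stands. The module is installed in compiled form; this text tells all that it offers.
- The arm moves only by the tool apply_moves, never from a script. Its argument "rows" is a list of rows, each an object of numbers: "x", "y", "z": the shift along the world's x, y, z in m; "rx", "ry", "rz": the turn, a rotation vector about the world's x, y, z in rad. In form: [{"x": .., "y": .., "z": .., "rx": .., "ry": .., "rz": ..}, ...]. A call has exactly 10 rows; each row shifts and turns the pose as measured when the row begins; what a row does not reach is not made up. A row lasts 1/8 s, in which the tool goes at most 62.5 mm and 10.7 degrees, less where a joint would pass 70% of its speed; a pose out of reach is approached as far as the arm can. A call is refused whole if a number of a shift passes 0.0625 or a number of a turn 0.188, either way. A call with a gripper value outside its range is refused whole. "fingers" is the opening, from -1 (shut) to 1 (fully open), so that 0 is half open, set as the call begins (left out, the last holds). The fingers move at their own pace and stop on an object; the grip force is fixed at half the most. Time passes only in rows, so rows that do not move let the fingers close, or fill a call up. It gives the time, the measured TCP pose, the force and the opening at its end, in the units of the state.
- sense(): the state, without advancing time (a new reading comes with each control period).
- snapshot(name): name is "side" or "top" or "wrist"; returns the picture (480x640x3 uint8, red, green, blue); there is no depth.
- camera_info(name): a dict with "camera_matrix" (3x3 intrinsics, pixels), "rvec" (rotation vector, rad) and "tvec" (3), from world to camera coordinates, as OpenCV has them. Camera axes: x right, y down, z forward; pixel columns grow to the right and rows downward; lengths in m; the calibration is good to about 2 mm. A picture is of the moment at which its call begins: read the wrist's pose just before it. camera_info takes no time and is no camera call; for the wrist camera it gives the pose at the moment of the call.
- finish_job(): hands the job in, once; it reports no verdict.
Trained networks look in the newest picture that a camera, given by its name, has taken for a name from the list of things; names that differ only in an ending like _2 or _b are one class to them, and where a whole thing is asked for, a point or a joint stands for the part that bears it (a point fixed in the world has none). Each returns a list of dicts, best first, with "conf" (0 to 1); they miss things now and then, are a little off and sometimes report something else, mostly with a low value. They report only what shows in the picture. A call takes as long as a camera call.
- trace(camera, name): "region" (480x640 bool, what is visible of it) and "bbox" ([centre column, centre row, width, height] in pixels, round what is visible of it).
- landmark_of(camera, name): "pixel" ([column, row] in pixels: a listed point, or the origin of a listed thing).
The state is a dict: "time": time; "joints": joint angles; "dq": joint speeds; "joint_torque": joint torques, N m; "ee_pos": TCP position; "orientation": TCP orientation; "force": force on the tool from outside, world axes, zero at the start; "moment": the same for the moment, N m; "finger_gap": finger opening in m.
Only numpy, scipy, OpenCV 4.12 (cv2) and the standard library are available. Lean on these libraries where they do the work, as an engineer would, in place of code of your own. Each camera call takes 0.05 s, during which the arm holds its last target.

## Working session

There is one attempt and no reset: what is moved stays moved. The work goes in short steps, Python scripts to look and compute and a tool call to move; the robot and the scene stay as the last step left them, time stands still between calls to the robot, and variables do not carry over. Pictures are saved under pics/ and viewed, and the job is handed in when it is done.

Besides the shell and the picture viewer there is one more tool, called as name(argument=value, ...) on one line, values as JSON. apply_moves: Moves the arm, as the interface text tells. Its arguments: {"type":"object","properties":{"rows":{"type":"array"},"fingers":{"type":"number"}},"required":["rows"]}

```bash
mkdir -p pics; ls; python3 - <<'E'
from workcell import *
import cv2
s=sense();print(s)
for n in ["side","top","wrist"]:
    im=snapshot(n);cv2.imwrite(f"pics/{n}0.png",im[:,:,::-1]);print(n,camera_info(n))
E
```

```text
pics
{'time': 0.0, 'joints': array([-1.23552143,  0.41798562, -0.01032686,  1.61418602,  0.00468669,
        1.11066819, -0.05299352]), 'dq': array([-0.00162004,  0.00140912,  0.00022363,  0.00011939,  0.00188748,
       -0.00064681,  0.00173643]), 'joint_torque': array([ 9.80151926e-04, -8.51242089e+01,  6.39320668e-01, -4.25999808e+01,
       -4.87849116e-02,  1.84927712e-02,  1.43325906e-04]), 'ee_pos': array([0.22980808, 0.58081076, 0.20481292]), 'orientation': array([-8.01165381e-05,  1.87260021e-01,  9.82310191e-01, -6.06245287e-04]), 'force': array([0.21731726, 0.33331374, 0.36560804]), 'moment': array([-0.03074163,  0.01635152, -0.05078839]), 'finger_gap': 0.09413466360037781}
side {'camera_matrix': array([[439.84537761,   0.        , 314.91109883],
       [  0.        , 439.84537761, 232.35346224],
       [  0.        ,   0.        ,   1.        ]]), 'rvec': array([ 2.17307548, -0.56703323,  0.26911146]), 'tvec': array([-0.51186067,  0.23383491,  0.6201316 ])}
top {'camera_matrix': array([[591.43912999,   0.        , 313.21631911],
       [  0.        , 591.43912999, 240.10835366],
       [  0.        ,   0.        ,   1.        ]]), 'rvec': array([ 2.12874964, -2.14107083,  0.22288732]), 'tvec': array([-0.01702714,  0.58262916,  1.25396189])}
wrist {'camera_matrix': array([[335.42669898,   0.        , 325.11648595],
       [  0.        , 335.42669898, 241.45008978],
       [  0.        ,   0.        ,   1.        ]]), 'rvec': array([-2.41089145, -1.63826547, -0.21568415]), 'tvec': array([-0.62555995, -0.02699157,  0.3906801 ])}
```

View pics/top0.png

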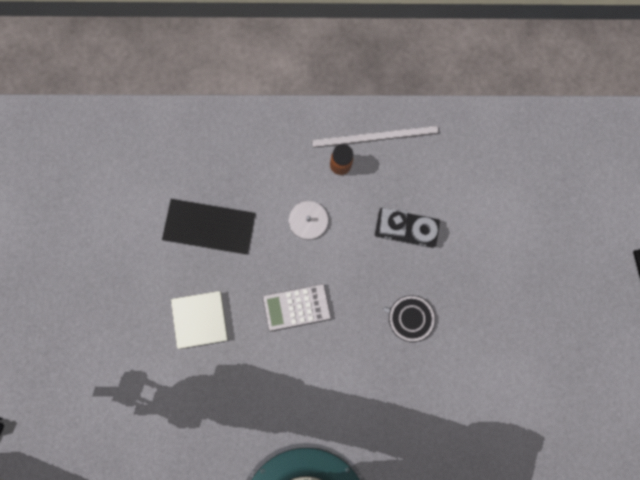

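View pics/side0.png

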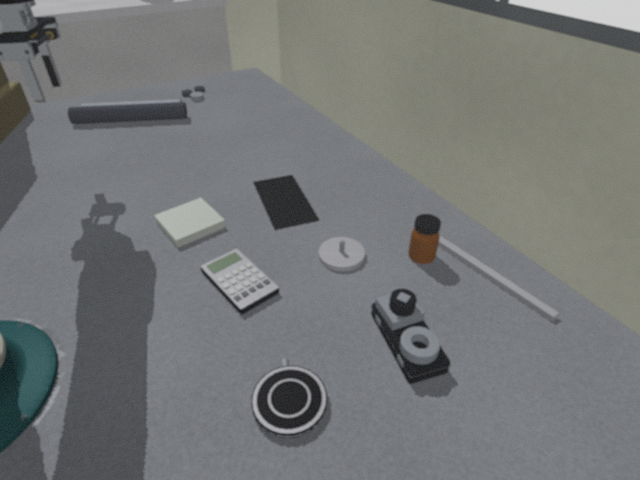

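View pics/wrist0.png

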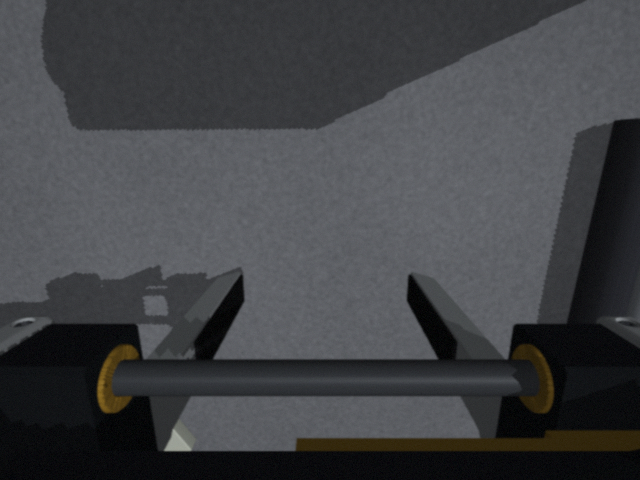

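```bash
cat > h.py <<'E'
from workcell import *
import numpy as np, cv2
def rayhit(info,px,z):
    K=info["camera_matrix"];R,_=cv2.Rodrigues(info["rvec"]);t=np.ravel(info["tvec"])
    d=R.T@np.linalg.inv(K)@np.array([px[0],px[1],1.]);c=-R.T@t
    return c+d*(z-c[2])/d[2]
def proj(info,P):
    return cv2.projectPoints(np.asarray(P,float).reshape(-1,1,3),info["rvec"],info["tvec"],info["camera_matrix"],None)[0].reshape(-1,2)
E
python3 - <<'E'
from h import *
H=dict(case=0.03,block=.048,ring=.048,puck=.07,stage=.014,plate=.02,stand=.012,mat=.004,calculator=.017,jar=.085)
i=camera_info("top")
for n in H:
    r=trace("top",n)[:2]; l=landmark_of("top",n)[:2]
    for q in r:
        m=q["region"].astype(np.uint8)
        cs,_=cv2.findContours(m,cv2.RETR_EXTERNAL,cv2.CHAIN_APPROX_NONE);c=max(cs,key=cv2.contourArea)
        W=np.array([rayhit(i,p[0],H[n])[:2] for p in c])
        rc=cv2.minAreaRect((W*1000).astype(np.float32))
        print(n,round(q["conf"],2),np.round(q["bbox"]),int(m.sum()),"rect mm",np.round(rc[0],1),np.round(rc[1],1),round(rc[2],1))
    for q in l: print("   lm",round(q["conf"],2),np.round(q["pixel"],1))
print(sense()["time"])
E
```

```text
case 0.61 [406. 227.  62.  38.] 647 rect mm [ 618.1 -212.1] [101.2  67.8] 80.1
   lm 0.96 [408.4 229.9]
block 0.85 [392. 223.  32.  25.] 327 rect mm [ 624.7 -200.1] [57.  60.7] 83.7
   lm 0.54 [386.7 224.6]
   lm 0.5 [411.6 318.3]
ring 0.76 [426. 230.  28.  26.] 422 rect mm [ 606.6 -270.3] [54.3 56.4] 24.4
   lm 0.86 [422.2 230.8]
   lm 0.17 [405.1 230.7]
puck 0.83 [397. 219.  19.  20.] 286 rect mm [ 621.8 -205.2] [40.3 40.6] 89.8
   lm 0.57 [394.4 216.9]
stage 0.9 [409. 319.  54.  49.] 1803 rect mm [ 411.4 -238.8] [103.7 105.6] 20.4
   lm 0.77 [409.4 317.9]
plate 0.92 [198. 320.  54.  60.] 2535 rect mm [411.8 232.6] [112.6 113.6] 10.1
   lm 0.56 [201.7 318.8]
   lm 0.5 [205.8 226.3]
stand 0.9 [308. 222.  38.  38.] 1150 rect mm [636.6  -9.8] [87.1 87.3] 44.3
   lm 0.57 [309.1 219.5]
mat 0.88 [209. 228.  94.  53.] 3706 rect mm [625.5 218.6] [200.8 100.6] 80.2
calculator 0.87 [296. 308.  68.  42.] 2202 rect mm [437.1  18.1] [ 80.2 138.1] 10.5
   lm 0.58 [297.2 307.1]
jar 0.98 [340. 159.  19.  31.] 594 rect mm [759.8 -82.8] [48.9 74.3] 88.9
jar 0.23 [395. 219.  17.  21.] 323 rect mm [ 618.6 -202.6] [40.  44.6] 44.4
   lm 0.82 [341.6 161.3]
1.15
```

```bash
python3 - <<'E'
from h import *
from scipy.spatial.transform import Rotation as Ro
i=camera_info("wrist");s=sense()
R,_=cv2.Rodrigues(i["rvec"]);c=-R.T@i["tvec"]
q=s["orientation"];T=Ro.from_quat([*q[1:],q[0]]).as_matrix()
print(c-s["ee_pos"],"tool",T.T@(c-s["ee_pos"]),"\ncam axes in tool\n",T.T@R.T)
E
```

```text
[-0.06975024  0.02894276  0.17835068] tool [ 0.07549686  0.00123925 -0.1783548 ] 
cam axes in tool
 [[-5.18390571e-04 -9.65426154e-01 -2.60676185e-01]
 [ 9.99999760e-01 -3.80808090e-04 -5.78297391e-04]
 [ 4.59035826e-04 -2.60676422e-01  9.65426120e-01]]
```

apply_moves(rows=[{"x": 0.026,"y": -0.053,"z": 0,"rz": -0.089},{"x": 0.026,"y": -0.053,"z": 0,"rz": -0.089},{"x": 0.026,"y": -0.053,"z": 0,"rz": -0.089},{"x": 0.026,"y": -0.053,"z": 0,"rz": -0.089},{"x": 0.026,"y": -0.053,"z": 0,"rz": -0.089},{"x": 0.026,"y": -0.053,"z": 0,"rz": -0.089},{"x": 0.026,"y": -0.053,"z": 0,"rz": -0.089},{"x": 0.026,"y": -0.053,"z": 0,"rz": -0.089},{"x": 0.026,"y": -0.053,"z": 0,"rz": -0.089},{"x": 0.026,"y": -0.053,"z": 0,"rz": -0.089}], fingers=1)

```text
schema error: expected keys x, y, z, rx, ry, rz
```

apply_moves(rows=[{"x": 0.026,"y": -0.054,"z": 0,"rx": 0,"ry": 0,"rz": -0.089},{"x": 0.026,"y": -0.054,"z": 0,"rx": 0,"ry": 0,"rz": -0.089},{"x": 0.026,"y": -0.054,"z": 0,"rx": 0,"ry": 0,"rz": -0.089},{"x": 0.026,"y": -0.054,"z": 0,"rx": 0,"ry": 0,"rz": -0.089},{"x": 0.026,"y": -0.054,"z": 0,"rx": 0,"ry": 0,"rz": -0.089},{"x": 0.026,"y": -0.054,"z": 0,"rx": 0,"ry": 0,"rz": -0.089},{"x": 0.026,"y": -0.054,"z": 0,"rx": 0,"ry": 0,"rz": -0.089},{"x": 0.026,"y": -0.054,"z": 0,"rx": 0,"ry": 0,"rz": -0.089},{"x": 0.026,"y": -0.054,"z": 0,"rx": 0,"ry": 0,"rz": -0.089},{"x": 0.026,"y": -0.054,"z": 0,"rx": 0,"ry": 0,"rz": -0.089}], fingers=1)

```text
time: 2.4
ee_pos: [0.4935, 0.0271, 0.2069]
orientation: [0.001, 0.6, 0.8, 0.003]
force: [0.8, 0.0, 0.2]
finger_gap: 0.0942
```

apply_moves(rows=[{"x": 0.02,"y": -0.046,"z": 0,"rx": 0,"ry": 0,"rz": -0.07},{"x": 0.02,"y": -0.046,"z": 0,"rx": 0,"ry": 0,"rz": -0.07},{"x": 0.02,"y": -0.046,"z": 0,"rx": 0,"ry": 0,"rz": -0.07},{"x": 0.02,"y": -0.046,"z": 0,"rx": 0,"ry": 0,"rz": -0.07},{"x": 0.02,"y": -0.046,"z": 0,"rx": 0,"ry": 0,"rz": -0.07},{"x": 0.02,"y": -0.04,"z": 0,"rx": 0,"ry": 0,"rz": -0.07},{"x": 0,"y": 0,"z": 0,"rx": 0,"ry": 0,"rz": 0},{"x": 0,"y": 0,"z": 0,"rx": 0,"ry": 0,"rz": 0},{"x": 0,"y": 0,"z": 0,"rx": 0,"ry": 0,"rz": 0},{"x": 0,"y": 0,"z": 0,"rx": 0,"ry": 0,"rz": 0}])

```text
time: 3.65
ee_pos: [0.6171, -0.2536, 0.2072]
orientation: [0.002, 0.759, 0.651, 0.004]
force: [0.5, -0.6, -0.1]
finger_gap: 0.0941
```

```bash
cat >> h.py <<'E'
from scipy.spatial.transform import Rotation as Ro
def pose():
    s=sense();q=s["orientation"];T=Ro.from_quat([*q[1:],q[0]]).as_matrix()
    print("t",round(s["time"],2),"pos",np.round(s["ee_pos"],4),"jaw deg",round(np.degrees(np.arctan2(T[1,1],T[0,1])),1),"tilt xy",np.round(T[:2,2],4),"gap",round(s["finger_gap"],4),"F",np.round(s["force"],1))
H=dict(case=0.03,block=.048,ring=.048,puck=.07,stage=.014,plate=.02,stand=.012,mat=.004,calculator=.017,jar=.085)
def look(cam,fn,names,h={}):
    im=snapshot(cam);i=camera_info(cam);cv2.imwrite(f"pics/{fn}.png",im[:,:,::-1])
    for n in names:
        z={**H,**h}[n]
        for q in trace(cam,n)[:1]:
            m=q["region"].astype(np.uint8)
            cs,_=cv2.findContours(m,cv2.RETR_EXTERNAL,cv2.CHAIN_APPROX_NONE);c=max(cs,key=cv2.contourArea)
            W=np.array([rayhit(i,p[0],z)[:2] for p in c])
            rc=cv2.minAreaRect((W*1000).astype(np.float32));ce=cv2.minEnclosingCircle((W*1000).astype(np.float32))
            print(n,round(q["conf"],2),np.round(q["bbox"]),"rect mm",np.round(rc[0],1),np.round(rc[1],1),round(rc[2],1),"circ",np.round(ce[0],1),round(ce[1],1))
    return im,i
E
python3 - <<'E'
from h import *
pose();look("wrist","w1",["case","block","ring","puck"]);pose()
E
```

```text
t 3.65 pos [ 0.6171 -0.2536  0.2072] jaw deg -8.7 tilt xy [0.0085 0.0013] gap 0.0941 F [ 0.5 -0.6 -0.1]
case 0.74 [324. 205.  67. 134.] rect mm [ 612.8 -266.4] [76.8 63.8] 79.8 circ [ 612.3 -265.6] 47.6
block 0.71 [324. 174.  57.  59.] rect mm [ 625.9 -199.9] [56.4 56.9] 81.3 circ [ 626.  -200.4] 38.2
ring 0.94 [319. 244.  48.  56.] rect mm [ 608.7 -268.2] [57.4 53.3] 79.8 circ [ 607.8 -267.9] 28.9
t 3.9 pos [ 0.6171 -0.2544  0.2071] jaw deg -8.8 tilt xy [0.0083 0.0009] gap 0.0943 F [ 0.2 -0.2  1.1]
```

View pics/w1.png

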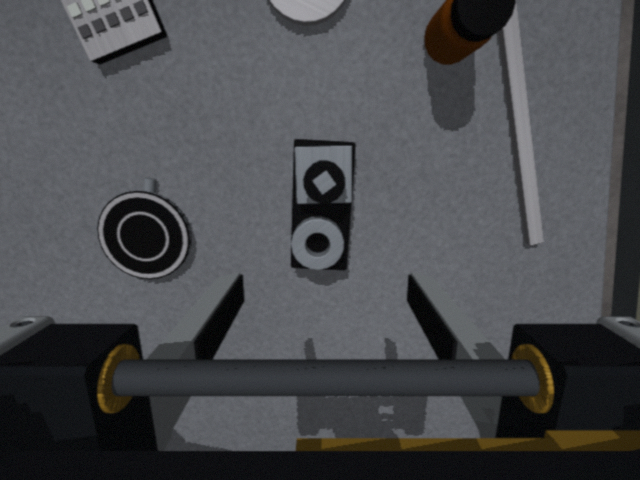

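```bash
python3 - <<'E'
from h import *
i=camera_info("wrist")
im=cv2.imread("pics/w1.png");g=cv2.cvtColor(im,cv2.COLOR_BGR2GRAY)
print("metal sq",rayhit(i,(324,182),.07))
for p in [(295,140),(354,142),(347,270),(291,268)]: print(np.round(rayhit(i,p,.03),4))
# ring hole top
print("ring",rayhit(i,(318,243),.048))
cv2.imwrite("pics/w1c.png",cv2.resize(im[130:280,270:380],None,fx=5,fy=4 and 4,interpolation=cv2.INTER_CUBIC))
E
```

```text
metal sq [ 0.62505    -0.20593469  0.07      ]
[ 0.6021 -0.1632  0.03  ]
[ 0.6611 -0.1743  0.03  ]
[ 0.6352 -0.31    0.03  ]
[ 0.5735 -0.2978  0.03  ]
ring [ 0.60900227 -0.26902099  0.048     ]
```

View pics/w1c.png

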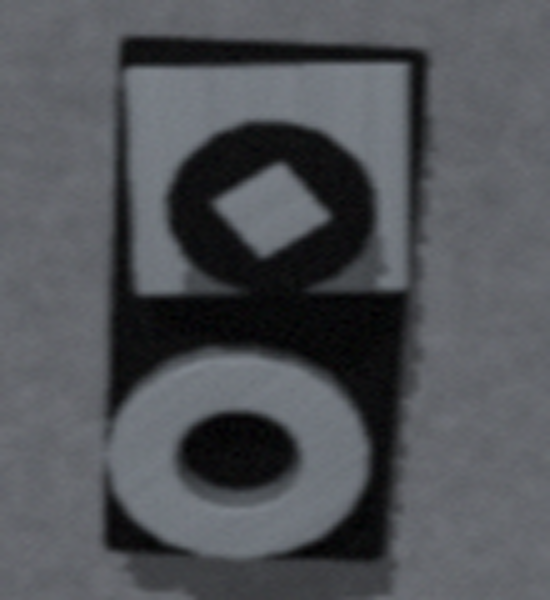

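apply_moves(rows=[{"x": 0.003,"y": 0.025,"z": -0.02,"rx": 0,"ry": 0.004,"rz": -0.01},{"x": 0.003,"y": 0.024,"z": -0.02,"rx": 0,"ry": 0.004,"rz": -0.01},{"x": 0,"y": 0,"z": -0.03,"rx": 0,"ry": 0,"rz": 0},{"x": 0,"y": 0,"z": -0.03,"rx": 0,"ry": 0,"rz": 0},{"x": 0,"y": 0,"z": -0.025,"rx": 0,"ry": 0,"rz": 0},{"x": 0,"y": 0,"z": -0.015,"rx": 0,"ry": 0,"rz": 0},{"x": 0,"y": 0,"z": -0.008,"rx": 0,"ry": 0,"rz": 0},{"x": 0,"y": 0,"z": 0,"rx": 0,"ry": 0,"rz": 0},{"x": 0,"y": 0,"z": 0,"rx": 0,"ry": 0,"rz": 0},{"x": 0,"y": 0,"z": 0,"rx": 0,"ry": 0,"rz": 0}])

```text
time: 5.15
ee_pos: [0.6247, -0.2039, 0.0578]
orientation: [0.002, 0.766, 0.643, 0.002]
force: [0.1, -0.2, 0.3]
finger_gap: 0.0938
```

```bash
python3 - <<'E'
from h import *
pose();look("wrist","w2",["puck","block"]);look("side","s2",[])
E
```

```text
t 5.15 pos [ 0.6247 -0.2039  0.0578] jaw deg -9.9 tilt xy [ 0.005  -0.0003] gap 0.0938 F [ 0.1 -0.2  0.3]
puck 0.86 [324. 294.  76.  79.] rect mm [ 625.7 -201.8] [45.8 38.4] 80.0 circ [ 624.1 -201.4] 23.0
block 0.66 [325. 273.  97.  99.] rect mm [ 625.9 -197.8] [58.8 56. ] 83.6 circ [ 625.3 -198.3] 38.8
```

View pics/w2.png

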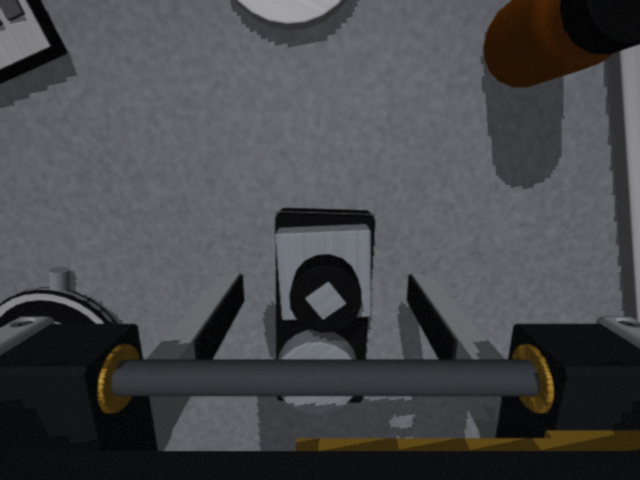

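```bash
python3 - <<'E'
from h import *
i=camera_info("wrist");print(rayhit(i,(325,299),.07),rayhit(i,(325,296),.07),proj(i,[sense()["ee_pos"]+[0,0,.012]]))
E
```

```text
[ 0.62477151 -0.20382356  0.07      ] [ 0.62507281 -0.20210547  0.07      ] [[324.5343511  298.62171062]]
```

Puck at (0.6248, -0.2038), right beneath the TCP. Down 5 mm, then close.

apply_moves(rows=[{"x": 0,"y": 0,"z": -0.003,"rx": 0,"ry": 0.004,"rz": 0},{"x": 0,"y": 0,"z": -0.002,"rx": 0,"ry": 0,"rz": 0},{"x": 0,"y": 0,"z": 0,"rx": 0,"ry": 0,"rz": 0},{"x": 0,"y": 0,"z": 0,"rx": 0,"ry": 0,"rz": 0},{"x": 0,"y": 0,"z": 0,"rx": 0,"ry": 0,"rz": 0},{"x": 0,"y": 0,"z": 0,"rx": 0,"ry": 0,"rz": 0},{"x": 0,"y": 0,"z": 0,"rx": 0,"ry": 0,"rz": 0},{"x": 0,"y": 0,"z": 0,"rx": 0,"ry": 0,"rz": 0},{"x": 0,"y": 0,"z": 0,"rx": 0,"ry": 0,"rz": 0},{"x": 0,"y": 0,"z": 0,"rx": 0,"ry": 0,"rz": 0}], fingers=-1)

```text
time: 6.6
ee_pos: [0.6245, -0.2038, 0.052]
orientation: [0.0, 0.766, 0.643, -0.0]
force: [-0.4, -0.6, 0.2]
finger_gap: 0.0395
```

```bash
python3 - <<'E'
from h import *
pose()
E
```

```text
t 6.6 pos [ 0.6245 -0.2038  0.052 ] jaw deg -9.9 tilt xy [ 0.0001 -0.0002] gap 0.0395 F [-0.4 -0.6  0.2]
```

apply_moves(rows=[{"x": 0,"y": 0,"z": 0.02,"rx": 0,"ry": 0,"rz": 0},{"x": 0,"y": 0,"z": 0.03,"rx": 0,"ry": 0,"rz": 0},{"x": -0.025,"y": -0.006,"z": 0.03,"rx": 0,"ry": 0,"rz": 0},{"x": -0.04,"y": -0.006,"z": 0,"rx": 0,"ry": 0,"rz": 0},{"x": -0.05,"y": -0.008,"z": 0,"rx": 0,"ry": 0,"rz": 0},{"x": -0.05,"y": -0.008,"z": 0,"rx": 0,"ry": 0,"rz": 0},{"x": -0.032,"y": -0.005,"z": 0,"rx": 0,"ry": 0,"rz": 0},{"x": -0.016,"y": -0.002,"z": 0,"rx": 0,"ry": 0,"rz": 0},{"x": 0,"y": 0,"z": 0,"rx": 0,"ry": 0,"rz": 0},{"x": 0,"y": 0,"z": 0,"rx": 0,"ry": 0,"rz": 0}])

```text
time: 7.85
ee_pos: [0.4089, -0.2406, 0.1443]
orientation: [0.004, 0.766, 0.643, 0.004]
force: [0.1, 0.1, -0.8]
finger_gap: 0.0393
```

```bash
python3 - <<'E'
from h import *
pose();look("wrist","w3",["stage"])
E
```

```text
t 7.85 pos [ 0.4089 -0.2406  0.1443] jaw deg -9.9 tilt xy [ 0.0112 -0.0006] gap 0.0393 F [ 0.1  0.1 -0.8]
stage 0.93 [328. 217. 104. 111.] rect mm [ 411.1 -238.4] [103.2 102.9] 21.7 circ [ 412.5 -230.9] 57.9
```

View pics/w3.png

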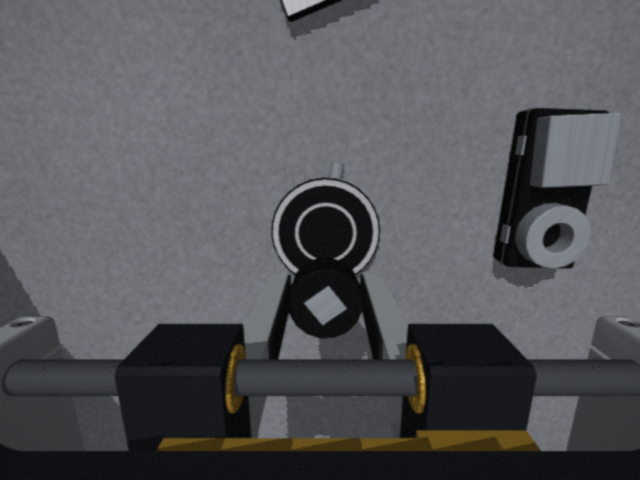

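```bash
python3 - <<'E'
from h import *
i=camera_info("wrist");pose()
im=cv2.imread("pics/w3.png")
for c in [(326,229.5),(326.5,232)]:print(rayhit(i,c,.014))
best=[]
# fit: project circles of r=.052,.029 and maximize brightness
g=cv2.GaussianBlur(cv2.cvtColor(im,cv2.COLOR_BGR2GRAY),(3,3),0).astype(float)
a=np.linspace(0,2*np.pi,180)
for dx in np.arange(-.008,.0081,.0005):
  for dy in np.arange(-.008,.0081,.0005):
    P=np.concatenate([np.c_[.4114+dx+r*np.cos(a),-.2388+dy+r*np.sin(a),0*a+.014] for r in (.029,)])
    p=proj(i,P);p=p[p[:,1]<255];best.append((cv2.remap(g.astype(np.float32),p[None].astype(np.float32),None,1).mean(),.4114+dx,-.2388+dy))
best.sort(reverse=True);print(best[:4])
E
```

```text
t 7.95 pos [ 0.4087 -0.2406  0.144 ] jaw deg -9.9 tilt xy [ 0.0104 -0.0006] gap 0.0393 F [-0.1  0.7 -1.2]
[ 0.41210954 -0.23579518  0.014     ]
[ 0.41215816 -0.23826593  0.014     ]
[(np.float32(107.62015), np.float64(0.4109), np.float64(-0.24080000000000001)), (np.float32(107.525345), np.float64(0.4104), np.float64(-0.24080000000000001)), (np.float32(107.42761), np.float64(0.4104), np.float64(-0.2403)), (np.float32(107.153404), np.float64(0.4109), np.float64(-0.2403))]
```

apply_moves(rows=[{"x": 0.002,"y": 0.0005,"z": -0.02,"rx": 0,"ry": 0.01,"rz": 0},{"x": 0,"y": 0,"z": -0.03,"rx": 0,"ry": 0,"rz": 0},{"x": 0,"y": 0,"z": -0.03,"rx": 0,"ry": 0,"rz": 0},{"x": 0,"y": 0,"z": -0.02,"rx": 0,"ry": 0,"rz": 0},{"x": 0,"y": 0,"z": -0.01,"rx": 0,"ry": 0,"rz": 0},{"x": 0,"y": 0,"z": -0.006,"rx": 0,"ry": 0,"rz": 0},{"x": 0,"y": 0,"z": 0,"rx": 0,"ry": 0,"rz": 0},{"x": 0,"y": 0,"z": 0,"rx": 0,"ry": 0,"rz": 0},{"x": 0,"y": 0,"z": 0,"rx": 0,"ry": 0,"rz": 0},{"x": 0,"y": 0,"z": 0,"rx": 0,"ry": 0,"rz": 0}])

```text
time: 9.2
ee_pos: [0.4159, -0.2398, 0.0251]
orientation: [0.002, 0.764, 0.645, -0.0]
force: [0.4, 0.2, -0.4]
finger_gap: 0.0393
```

```bash
python3 - <<'E'
from h import *
pose();look("wrist","w4",["stage","puck"],dict(puck=.036+.005))
E
```

```text
t 9.2 pos [ 0.4159 -0.2398  0.0251] jaw deg -9.6 tilt xy [ 0.0018 -0.0027] gap 0.0393 F [ 0.4  0.2 -0.4]
stage 0.83 [319. 263. 164. 188.] rect mm [ 412.7 -215.5] [ 83.  102.8] 87.7 circ [ 411.9 -227.3] 55.7
puck 0.56 [327. 298.  80.  85.] rect mm [ 416.4 -238.2] [45.9 39.6] 85.6 circ [ 416.3 -238.2] 23.4
```

View pics/w4.png

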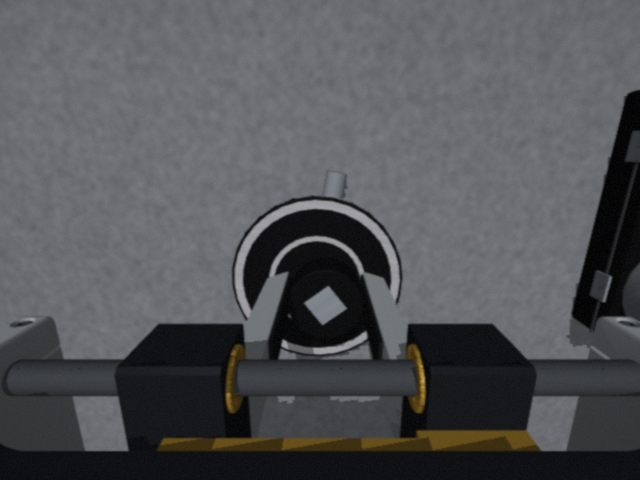

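```bash
cat >> h.py <<'E'
def fitc(cam,fn,x0,y0,z,r,mask,half=.008,sign=1):
    """brightness of a thin circle"""
    i=camera_info(cam);g=cv2.GaussianBlur(cv2.imread(f"pics/{fn}.png",0),(3,3),0).astype(np.float32)
    a=np.linspace(0,2*np.pi,240);best=[]
    for dx in np.arange(-half,half+1e-6,.0005):
      for dy in np.arange(-half,half+1e-6,.0005):
        p=proj(i,np.c_[x0+dx+r*np.cos(a),y0+dy+r*np.sin(a),0*a+z]);p=p[mask(p)]
        best.append((sign*cv2.remap(g,p[None].astype(np.float32),None,1).mean(),round(x0+dx,4),round(y0+dy,4)))
    best.sort(reverse=True);return best[:4]
E
python3 - <<'E'
from h import *
print(fitc("wrist","w4",.411,-.24,.014,.051,lambda p:p[:,1]<262))
print(fitc("wrist","w4",.411,-.24,.014,.0285,lambda p:p[:,1]<264))
E
```

```text
[(np.float32(151.4929), np.float64(0.4105), np.float64(-0.2435)), (np.float32(151.47867), np.float64(0.41), np.float64(-0.2435)), (np.float32(151.35046), np.float64(0.4105), np.float64(-0.244)), (np.float32(150.71999), np.float64(0.41), np.float64(-0.244))]
[(np.float32(151.19644), np.float64(0.411), np.float64(-0.24)), (np.float32(150.24026), np.float64(0.4105), np.float64(-0.24)), (np.float32(149.9022), np.float64(0.411), np.float64(-0.2405)), (np.float32(148.44104), np.float64(0.4105), np.float64(-0.2405))]
```

apply_moves(rows=[{"x": -0.003,"y": -0.0005,"z": 0,"rx": 0,"ry": 0,"rz": 0},{"x": -0.002,"y": 0,"z": 0,"rx": 0,"ry": 0.001,"rz": 0},{"x": 0,"y": 0,"z": -0.003,"rx": 0,"ry": 0,"rz": 0},{"x": 0,"y": 0,"z": -0.002,"rx": 0,"ry": 0,"rz": 0},{"x": 0,"y": 0,"z": -0.001,"rx": 0,"ry": 0,"rz": 0},{"x": 0,"y": 0,"z": 0,"rx": 0,"ry": 0,"rz": 0},{"x": 0,"y": 0,"z": 0,"rx": 0,"ry": 0,"rz": 0},{"x": 0,"y": 0,"z": 0,"rx": 0,"ry": 0,"rz": 0},{"x": 0,"y": 0,"z": 0,"rx": 0,"ry": 0,"rz": 0},{"x": 0,"y": 0,"z": 0,"rx": 0,"ry": 0,"rz": 0}])

```text
time: 10.6
ee_pos: [0.4104, -0.2403, 0.0185]
orientation: [0.001, 0.764, 0.645, -0.001]
force: [-1.1, 0.3, 0.1]
finger_gap: 0.0396
```

```bash
python3 - <<'E'
from h import *
pose()
E
```

```text
t 10.6 pos [ 0.4104 -0.2403  0.0185] jaw deg -9.6 tilt xy [ 0.0003 -0.0026] gap 0.0396 F [-1.1  0.3  0.1]
```

apply_moves(rows=[{"x": 0,"y": 0,"z": 0,"rx": 0,"ry": 0,"rz": 0},{"x": 0,"y": 0,"z": 0,"rx": 0,"ry": 0,"rz": 0},{"x": 0,"y": 0,"z": 0,"rx": 0,"ry": 0,"rz": 0},{"x": 0,"y": 0,"z": 0,"rx": 0,"ry": 0,"rz": 0},{"x": 0,"y": 0,"z": 0,"rx": 0,"ry": 0,"rz": 0},{"x": 0,"y": 0,"z": 0.01,"rx": 0,"ry": 0,"rz": 0},{"x": 0,"y": 0,"z": 0.03,"rx": 0,"ry": 0,"rz": 0},{"x": 0,"y": 0,"z": 0.03,"rx": 0,"ry": 0,"rz": 0},{"x": 0,"y": 0,"z": 0.03,"rx": 0,"ry": 0,"rz": 0},{"x": 0,"y": 0,"z": 0,"rx": 0,"ry": 0,"rz": 0}], fingers=1)

```text
time: 11.85
ee_pos: [0.4098, -0.2408, 0.1237]
orientation: [0.001, 0.764, 0.645, -0.001]
force: [0.1, -0.5, 0.2]
finger_gap: 0.0937
```

```bash
python3 - <<'E'
from h import *
pose();im,i=look("wrist","w5",["puck"],dict(puck=.036))
print(fitc("wrist","w5",.411,-.24,.014,.0285,lambda p:p[:,1]<1000))
E
```

```text
t 11.85 pos [ 0.4098 -0.2408  0.1237] jaw deg -9.7 tilt xy [ 0.0004 -0.0027] gap 0.0937 F [ 0.1 -0.5  0.2]
puck 0.94 [326. 244.  44.  51.] rect mm [ 410.8 -238.7] [41.8 38. ] 79.3 circ [ 410.  -238.5] 21.3
[(np.float32(82.11091), np.float64(0.41), np.float64(-0.239)), (np.float32(81.82492), np.float64(0.41), np.float64(-0.2385)), (np.float32(80.970604), np.float64(0.4105), np.float64(-0.239)), (np.float32(80.83161), np.float64(0.4095), np.float64(-0.239))]
```

View pics/w5.png

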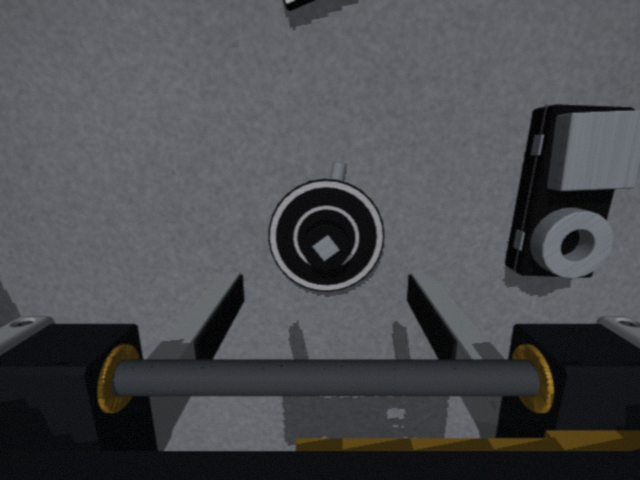

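apply_moves(rows=[{"x": 0.02,"y": 0.004,"z": 0,"rx": 0,"ry": 0,"rz": 0.01},{"x": 0.045,"y": 0.009,"z": 0,"rx": 0,"ry": 0,"rz": 0},{"x": 0.05,"y": 0.01,"z": 0,"rx": 0,"ry": 0,"rz": 0},{"x": 0.05,"y": 0.01,"z": 0,"rx": 0,"ry": 0,"rz": 0},{"x": 0.03,"y": 0.006,"z": 0,"rx": 0,"ry": 0,"rz": 0},{"x": 0.02,"y": 0.002,"z": -0.01,"rx": 0,"ry": 0,"rz": 0},{"x": 0,"y": 0,"z": -0.02,"rx": 0,"ry": 0,"rz": 0},{"x": 0,"y": 0,"z": -0.01,"rx": 0,"ry": 0,"rz": 0},{"x": 0,"y": 0,"z": 0,"rx": 0,"ry": 0,"rz": 0},{"x": 0,"y": 0,"z": 0,"rx": 0,"ry": 0,"rz": 0}])

```text
time: 13.2
ee_pos: [0.6321, -0.1923, 0.0698]
orientation: [-0.006, 0.76, 0.65, -0.004]
force: [1.0, 0.6, -0.2]
finger_gap: 0.0941
```

```bash
python3 - <<'E'
from h import *
pose();im,i=look("wrist","w6",["block","case","ring"])
E
```

```text
t 13.2 pos [ 0.6321 -0.1923  0.0698] jaw deg -8.9 tilt xy [-0.0129  0.0037] gap 0.0941 F [ 1.   0.6 -0.2]
block 0.83 [318. 284.  84.  89.] rect mm [ 625.7 -197.3] [59.  54.7] 81.5 circ [ 625.7 -197.7] 38.5
case 0.9 [320. 314.  97. 182.] rect mm [ 632.5 -169. ] [20.  63.4] 71.9 circ [ 631.6 -171.7] 31.7
ring 0.84 [313. 375.  67.  82.] rect mm [ 613.9 -241.2] [18.1 47.1] 80.6 circ [ 612.7 -248.6] 23.6
```

View pics/w6.png

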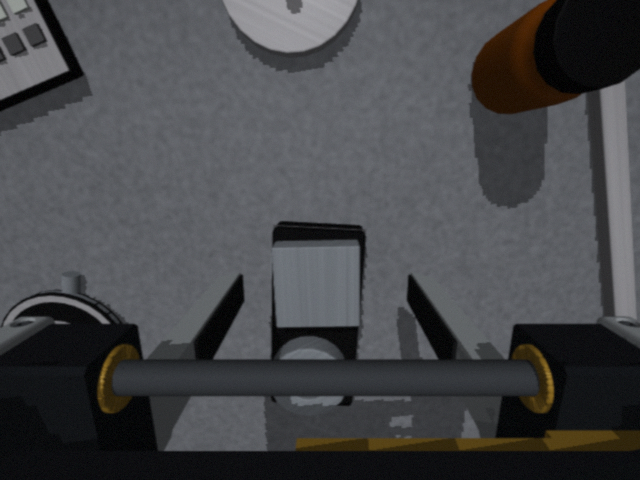

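apply_moves(rows=[{"x": -0.004,"y": -0.004,"z": 0,"rx": -0.004,"ry": -0.007,"rz": 0},{"x": -0.003,"y": -0.0025,"z": 0,"rx": 0,"ry": -0.006,"rz": 0},{"x": 0,"y": 0,"z": -0.012,"rx": 0,"ry": 0,"rz": 0},{"x": 0,"y": 0,"z": -0.012,"rx": 0,"ry": 0,"rz": 0},{"x": 0,"y": 0,"z": -0.006,"rx": 0,"ry": 0,"rz": 0},{"x": 0,"y": 0,"z": -0.003,"rx": 0,"ry": 0,"rz": 0},{"x": 0,"y": 0,"z": 0,"rx": 0,"ry": 0,"rz": 0},{"x": 0,"y": 0,"z": 0,"rx": 0,"ry": 0,"rz": 0},{"x": 0,"y": 0,"z": 0,"rx": 0,"ry": 0,"rz": 0},{"x": 0,"y": 0,"z": 0,"rx": 0,"ry": 0,"rz": 0}])

```text
time: 14.65
ee_pos: [0.6253, -0.1991, 0.0352]
orientation: [0.001, 0.759, 0.651, 0.001]
force: [-0.4, -0.4, 0.8]
finger_gap: 0.0939
```

```bash
python3 - <<'E'
from h import *
pose();look("side","s6",[])
E
```

```text
t 14.65 pos [ 0.6253 -0.1991  0.0352] jaw deg -8.8 tilt xy [ 0.0026 -0.0007] gap 0.0939 F [-0.4 -0.4  0.8]
```

apply_moves(rows=[{"x": 0,"y": 0,"z": -0.001,"rx": 0,"ry": 0.002,"rz": 0},{"x": 0,"y": 0,"z": 0,"rx": 0,"ry": 0,"rz": 0},{"x": 0,"y": 0,"z": 0,"rx": 0,"ry": 0,"rz": 0},{"x": 0,"y": 0,"z": 0,"rx": 0,"ry": 0,"rz": 0},{"x": 0,"y": 0,"z": 0,"rx": 0,"ry": 0,"rz": 0},{"x": 0,"y": 0,"z": 0,"rx": 0,"ry": 0,"rz": 0},{"x": 0,"y": 0,"z": 0,"rx": 0,"ry": 0,"rz": 0},{"x": 0,"y": 0,"z": 0.01,"rx": 0,"ry": 0,"rz": 0},{"x": 0,"y": 0,"z": 0.015,"rx": 0,"ry": 0,"rz": 0},{"x": 0,"y": 0,"z": 0,"rx": 0,"ry": 0,"rz": 0}], fingers=-1)

```text
time: 15.95
ee_pos: [0.625, -0.1991, 0.061]
orientation: [0.0, 0.759, 0.651, -0.0]
force: [0.1, -0.0, -4.0]
finger_gap: 0.0558
```

```bash
python3 - <<'E'
from h import *
pose();look("side","s7",[]);look("wrist","w7",["ring","case"])
E
```

```text
t 15.95 pos [ 0.625  -0.1991  0.061 ] jaw deg -8.8 tilt xy [ 0.0001 -0.0006] gap 0.0558 F [ 0.1 -0.  -4. ]
ring 0.66 [563.  52. 150. 103.] rect mm [763.2 -89.9] [75.2 46. ] 4.9 circ [764.8 -93.7] 39.2
case 0.78 [326. 311. 101. 193.] rect mm [ 630.5 -170. ] [20.9 62.8] 81.2 circ [ 630.4 -172.1] 31.9
```

View pics/w7.png

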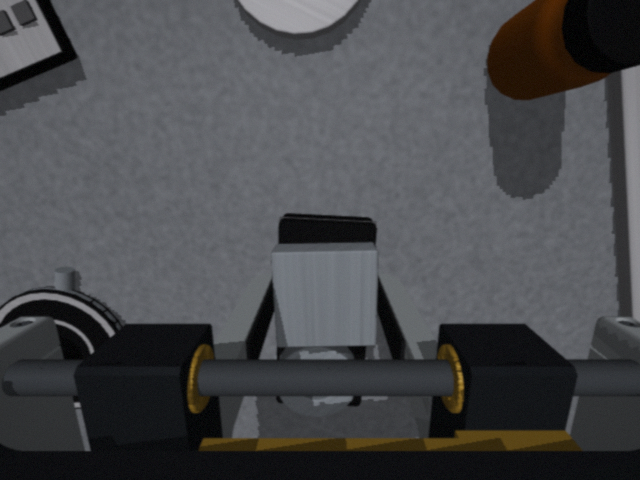

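View pics/s7.png

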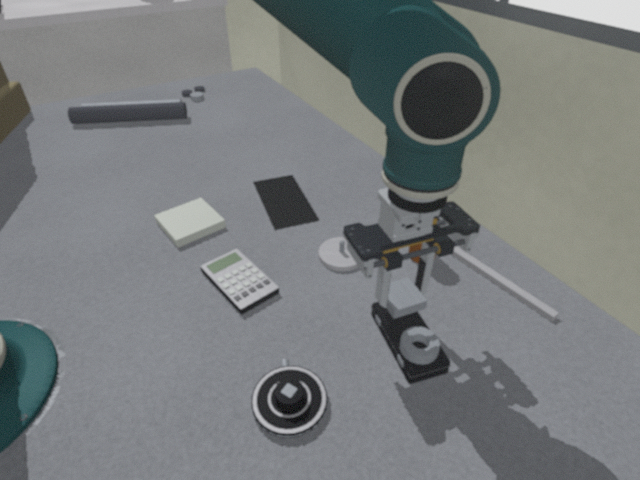

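apply_moves(rows=[{"x": 0,"y": 0,"z": 0.03,"rx": 0,"ry": 0,"rz": 0},{"x": -0.012,"y": 0.025,"z": 0.03,"rx": 0,"ry": 0,"rz": 0.03},{"x": -0.02,"y": 0.04,"z": 0,"rx": 0,"ry": 0,"rz": 0.03},{"x": -0.026,"y": 0.053,"z": 0,"rx": 0,"ry": 0,"rz": 0.03},{"x": -0.026,"y": 0.053,"z": 0,"rx": 0,"ry": 0,"rz": 0.03},{"x": -0.026,"y": 0.053,"z": 0,"rx": 0,"ry": 0,"rz": 0.03},{"x": -0.026,"y": 0.053,"z": 0,"rx": 0,"ry": 0,"rz": 0.03},{"x": -0.026,"y": 0.053,"z": 0,"rx": 0,"ry": 0,"rz": 0.03},{"x": -0.026,"y": 0.04,"z": 0,"rx": 0,"ry": 0,"rz": 0.03},{"x": -0.02,"y": 0.02,"z": 0,"rx": 0,"ry": 0,"rz": 0.02}])

```text
time: 17.4
ee_pos: [0.4069, 0.2002, 0.1182]
orientation: [-0.001, 0.667, 0.745, -0.002]
force: [0.7, -0.6, -3.2]
finger_gap: 0.0558
```

```bash
python3 - <<'E'
from h import *
pose();im,i=look("wrist","w8",["plate","block"])
E
```

```text
t 17.4 pos [0.4069 0.2002 0.1182] jaw deg 6.4 tilt xy [-0.0039 -0.0022] gap 0.0558 F [ 0.7 -0.6 -3.2]
plate 0.79 [333. 198. 144. 135.] rect mm [409.6 236.5] [109.8 109.5] 9.8 circ [409.8 236.4] 75.8
block 0.9 [325. 295. 106. 106.] rect mm [409.3 165.7] [83.4 90. ] 7.8 circ [409.6 164.4] 58.6
```

View pics/w8.png

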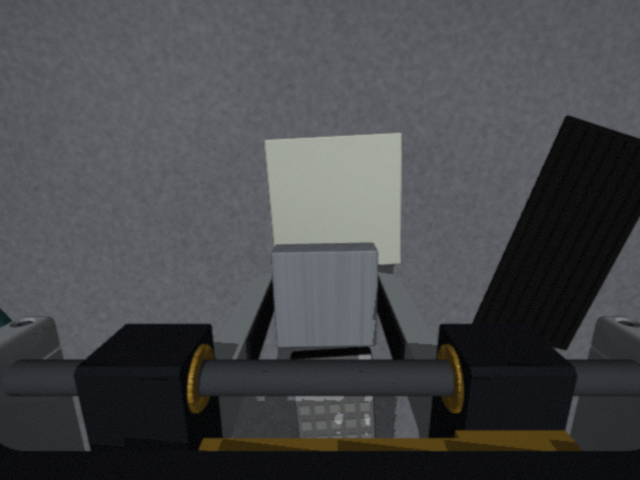

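```bash
python3 - <<'E'
from h import *
i=camera_info("wrist");pose();z=sense()["ee_pos"][2]+.0138
c=[rayhit(i,p,z) for p in [(274,250),(377,250),(376.5,346),(276,347)]];print(np.round(c,4),np.mean(c,0)-sense()["ee_pos"])
E
```

```text
t 17.55 pos [0.4075 0.1991 0.1183] jaw deg 6.4 tilt xy [-0.0041 -0.0023] gap 0.0556 F [-0.2  0.  -3.3]
[[0.3792 0.2238 0.1321]
 [0.4316 0.2297 0.1321]
 [0.4397 0.1747 0.1321]
 [0.3843 0.1678 0.1321]] [ 0.00115427 -0.00013866  0.0138    ]
```

apply_moves(rows=[{"x": 0.001,"y": 0.018,"z": 0,"rx": 0,"ry": -0.004,"rz": 0.03},{"x": 0.001,"y": 0.018,"z": 0,"rx": 0,"ry": 0,"rz": 0.03},{"x": 0,"y": 0,"z": -0.02,"rx": 0,"ry": 0,"rz": 0},{"x": 0,"y": 0,"z": -0.03,"rx": 0,"ry": 0,"rz": 0},{"x": 0,"y": 0,"z": -0.02,"rx": 0,"ry": 0,"rz": 0},{"x": 0,"y": 0,"z": -0.01,"rx": 0,"ry": 0,"rz": 0},{"x": 0,"y": 0,"z": 0,"rx": 0,"ry": 0,"rz": 0},{"x": 0,"y": 0,"z": 0,"rx": 0,"ry": 0,"rz": 0},{"x": 0,"y": 0,"z": 0,"rx": 0,"ry": 0,"rz": 0},{"x": 0,"y": 0,"z": 0,"rx": 0,"ry": 0,"rz": 0}])

```text
time: 18.8
ee_pos: [0.4144, 0.239, 0.0374]
orientation: [0.002, 0.643, 0.766, 0.001]
force: [-0.1, -0.3, -2.9]
finger_gap: 0.0557
```

```bash
python3 - <<'E'
from h import *
pose();im,i=look("wrist","w9",["plate"]);look("top","t9",[]);pose()
E
```

```text
t 18.8 pos [0.4144 0.239  0.0374] jaw deg 10.0 tilt xy [ 0.0039 -0.0002] gap 0.0557 F [-0.1 -0.3 -2.9]
t 18.95 pos [0.4142 0.2389 0.0371] jaw deg 10.0 tilt xy [ 0.0037 -0.0004] gap 0.0557 F [ 0.2 -0.4 -3.6]
```

View pics/w9.png

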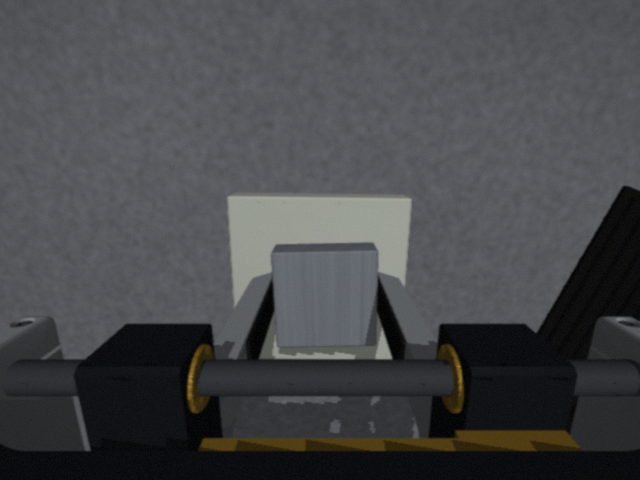

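```bash
python3 - <<'E'
from h import *
i=camera_info("wrist")
a=rayhit(i,(230,199),.02);b=rayhit(i,(410,199.5),.02);m=(a+b)/2;d=(b-a);print(np.hypot(*d[:2]),np.degrees(np.arctan2(d[1],d[0])))
u=d/np.linalg.norm(d);n=np.array([u[1],-u[0],0]);print(m+n*.055)
E
```

```text
0.10507574439236492 9.77389675699984
[0.41293465 0.23286574 0.02      ]
```

apply_moves(rows=[{"x": -0.003,"y": -0.004,"z": 0,"rx": 0,"ry": 0.003,"rz": 0},{"x": 0,"y": 0,"z": -0.006,"rx": 0,"ry": 0,"rz": 0},{"x": 0,"y": 0,"z": -0.004,"rx": 0,"ry": 0,"rz": 0},{"x": 0,"y": 0,"z": -0.002,"rx": 0,"ry": 0,"rz": 0},{"x": 0,"y": 0,"z": 0,"rx": 0,"ry": 0,"rz": 0},{"x": 0,"y": 0,"z": 0,"rx": 0,"ry": 0,"rz": 0},{"x": 0,"y": 0,"z": 0,"rx": 0,"ry": 0,"rz": 0},{"x": 0,"y": 0,"z": 0,"rx": 0,"ry": 0,"rz": 0},{"x": 0,"y": 0,"z": 0,"rx": 0,"ry": 0,"rz": 0},{"x": 0,"y": 0,"z": 0,"rx": 0,"ry": 0,"rz": 0}])

```text
time: 20.2
ee_pos: [0.411, 0.2346, 0.0243]
orientation: [0.0, 0.643, 0.766, -0.0]
force: [-0.4, -0.0, -3.6]
finger_gap: 0.0561
```

```bash
python3 - <<'E'
from h import *
pose()
E
```

```text
t 20.2 pos [0.411  0.2346 0.0243] jaw deg 10.0 tilt xy [ 0.0004 -0.0005] gap 0.0561 F [-0.4 -0.  -3.6]
```

apply_moves(rows=[{"x": 0,"y": 0,"z": -0.001,"rx": 0,"ry": 0,"rz": 0},{"x": 0,"y": 0,"z": 0,"rx": 0,"ry": 0,"rz": 0},{"x": 0,"y": 0,"z": 0,"rx": 0,"ry": 0,"rz": 0},{"x": 0,"y": 0,"z": 0,"rx": 0,"ry": 0,"rz": 0},{"x": 0,"y": 0,"z": 0,"rx": 0,"ry": 0,"rz": 0},{"x": 0,"y": 0,"z": 0,"rx": 0,"ry": 0,"rz": 0},{"x": 0,"y": 0,"z": 0,"rx": 0,"ry": 0,"rz": 0},{"x": 0,"y": 0,"z": 0,"rx": 0,"ry": 0,"rz": 0},{"x": 0,"y": 0,"z": 0,"rx": 0,"ry": 0,"rz": 0},{"x": 0,"y": 0,"z": 0,"rx": 0,"ry": 0,"rz": 0}], fingers=0.8)

```text
time: 21.45
ee_pos: [0.4115, 0.2349, 0.0237]
orientation: [0.0, 0.643, 0.766, 0.001]
force: [-0.6, -0.3, -0.7]
finger_gap: 0.0848
```

apply_moves(rows=[{"x": 0,"y": 0,"z": 0.02,"rx": 0,"ry": 0,"rz": 0},{"x": 0,"y": 0,"z": 0.03,"rx": 0,"ry": 0,"rz": 0},{"x": 0,"y": 0,"z": 0.04,"rx": 0,"ry": 0,"rz": 0},{"x": 0,"y": -0.02,"z": 0.04,"rx": 0,"ry": 0,"rz": 0},{"x": 0,"y": -0.02,"z": 0.02,"rx": 0,"ry": 0,"rz": 0},{"x": 0,"y": 0,"z": 0,"rx": 0,"ry": 0,"rz": 0},{"x": 0,"y": 0,"z": 0,"rx": 0,"ry": 0,"rz": 0},{"x": 0,"y": 0,"z": 0,"rx": 0,"ry": 0,"rz": 0},{"x": 0,"y": 0,"z": 0,"rx": 0,"ry": 0,"rz": 0},{"x": 0,"y": 0,"z": 0,"rx": 0,"ry": 0,"rz": 0}], fingers=1)

```text
time: 22.7
ee_pos: [0.4098, 0.1945, 0.1754]
orientation: [0.0, 0.642, 0.767, -0.002]
force: [0.4, -0.3, 0.3]
finger_gap: 0.0936
```

```bash
python3 - <<'E'
from h import *
pose();im,i=look("wrist","w10",["plate","block","mat"],dict(block=.038));pose()
E
```

```text
t 22.7 pos [0.4098 0.1945 0.1754] jaw deg 10.1 tilt xy [-0.0017 -0.003 ] gap 0.0936 F [ 0.4 -0.3  0.3]
plate 0.63 [334. 187. 121. 111.] rect mm [411.8 234.8] [110.3 109.9] 9.8 circ [411.7 234.2] 75.5
block 0.64 [337. 192.  63.  62.] rect mm [412.8 234. ] [57.5 56.1] 10.3 circ [412.1 233.4] 38.0
mat 0.74 [532. 226. 168. 196.] rect mm [624.  220.4] [199.2 101.2] 80.1 circ [625.2 222.9] 107.6
t 22.9 pos [0.41   0.1944 0.1758] jaw deg 10.1 tilt xy [-0.0012 -0.0024] gap 0.0936 F [ 0.  -0.5 -0.6]
```

View pics/w10.png

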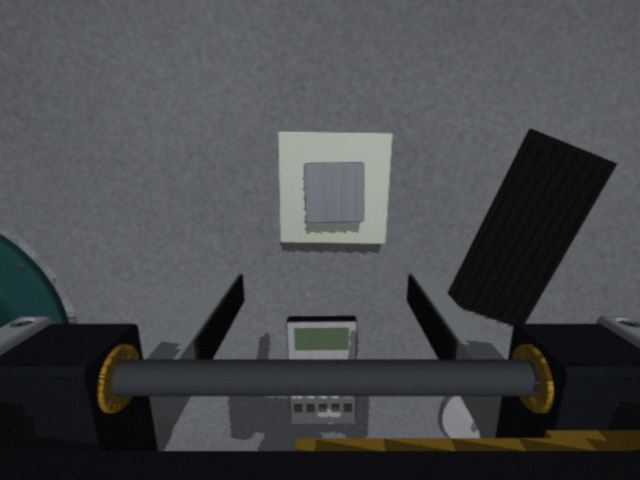

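apply_moves(rows=[{"x": 0.02,"y": -0.02,"z": 0,"rx": 0,"ry": 0,"rz": -0.04},{"x": 0.035,"y": -0.04,"z": 0,"rx": 0,"ry": 0,"rz": -0.05},{"x": 0.04,"y": -0.048,"z": 0,"rx": 0,"ry": 0,"rz": -0.06},{"x": 0.04,"y": -0.048,"z": 0,"rx": 0,"ry": 0,"rz": -0.06},{"x": 0.04,"y": -0.048,"z": 0,"rx": 0,"ry": 0,"rz": -0.06},{"x": 0.025,"y": -0.03,"z": 0,"rx": 0,"ry": 0,"rz": -0.05},{"x": 0.015,"y": -0.015,"z": 0,"rx": 0,"ry": 0,"rz": -0.03},{"x": 0,"y": 0,"z": 0,"rx": 0,"ry": 0,"rz": 0},{"x": 0,"y": 0,"z": 0,"rx": 0,"ry": 0,"rz": 0},{"x": 0,"y": 0,"z": 0,"rx": 0,"ry": 0,"rz": 0}])

```text
time: 24.15
ee_pos: [0.6281, -0.059, 0.1751]
orientation: [-0.0, 0.767, 0.642, -0.001]
force: [0.6, 0.6, 1.2]
finger_gap: 0.094
```

```bash
python3 - <<'E'
from h import *
pose();im,i=look("wrist","w11",["stand"]);pose()
E
```

```text
t 24.15 pos [ 0.6281 -0.059   0.1751] jaw deg -10.2 tilt xy [-0.0015 -0.0011] gap 0.094 F [0.6 0.6 1.2]
stand 0.89 [327. 176.  92.  93.] rect mm [638.2  -8.2] [89.2 89.3] 47.4 circ [638.5  -8.9] 45.7
t 24.25 pos [ 0.6282 -0.0591  0.1752] jaw deg -10.2 tilt xy [-0.0013 -0.0011] gap 0.094 F [ 0.1 -0.6  0.5]
```

View pics/w11.png

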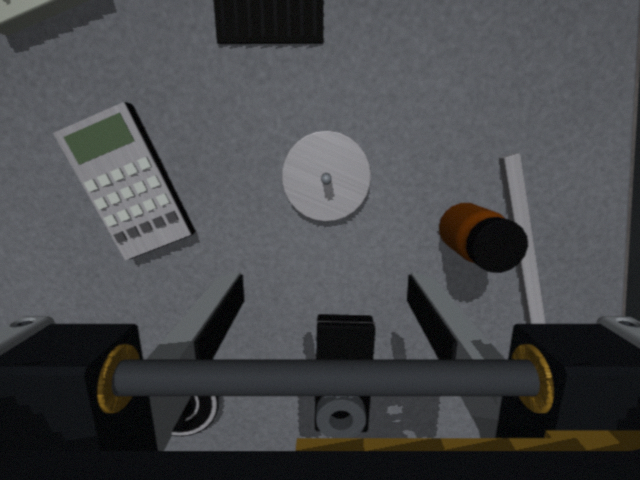

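```bash
python3 - <<'E'
from h import *
i=camera_info("wrist");print(rayhit(i,(326,177.5),.037));pose()
g=cv2.imread("pics/w11.png");cv2.imwrite("pics/w11c.png",cv2.resize(g[125:230,275:380],None,fx=5.5,fy=5.5,interpolation=cv2.INTER_CUBIC))
t=cv2.imread("pics/top0.png");i=camera_info("top");print(rayhit(i,(308.5,219),.037))
E
```

```text
[ 0.63859154 -0.00736104  0.037     ]
t 24.25 pos [ 0.6282 -0.0591  0.1752] jaw deg -10.2 tilt xy [-0.0013 -0.0011] gap 0.094 F [ 0.1 -0.6  0.5]
[ 0.63423089 -0.01054285  0.037     ]
```

View pics/w11c.png

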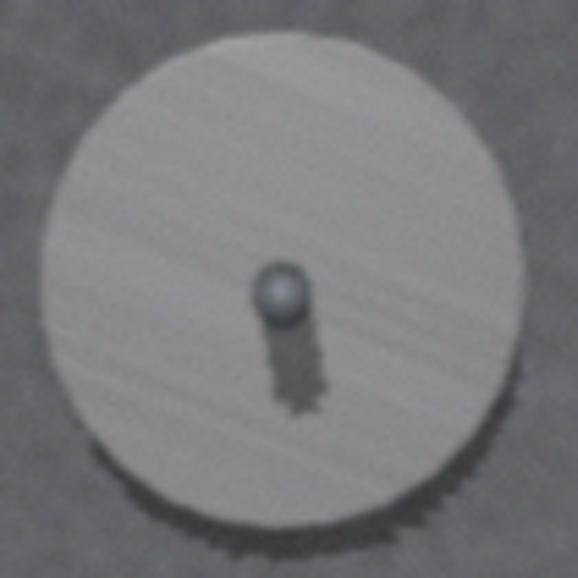

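apply_moves(rows=[{"x": -0.003,"y": -0.025,"z": 0,"rx": 0,"ry": 0,"rz": 0},{"x": -0.004,"y": -0.045,"z": 0,"rx": 0,"ry": 0,"rz": 0},{"x": -0.005,"y": -0.055,"z": 0,"rx": 0,"ry": 0,"rz": 0},{"x": -0.004,"y": -0.045,"z": -0.01,"rx": 0,"ry": 0,"rz": 0},{"x": -0.003,"y": -0.025,"z": -0.02,"rx": 0,"ry": 0,"rz": 0},{"x": -0.001,"y": -0.01,"z": -0.03,"rx": 0,"ry": 0,"rz": 0},{"x": 0,"y": 0,"z": -0.02,"rx": 0,"ry": 0,"rz": 0},{"x": 0,"y": 0,"z": -0.01,"rx": 0,"ry": 0,"rz": 0},{"x": 0,"y": 0,"z": 0,"rx": 0,"ry": 0,"rz": 0},{"x": 0,"y": 0,"z": 0,"rx": 0,"ry": 0,"rz": 0}])

```text
time: 25.5
ee_pos: [0.6089, -0.2629, 0.0855]
orientation: [0.001, 0.763, 0.646, 0.002]
force: [0.7, -0.6, 1.1]
finger_gap: 0.0941
```

```bash
python3 - <<'E'
from h import *
pose();im,i=look("wrist","w12",["ring","case"]);pose()
E
```

```text
t 25.5 pos [ 0.6089 -0.2629  0.0855] jaw deg -9.5 tilt xy [0.0035 0.0009] gap 0.0941 F [ 0.7 -0.6  1.1]
ring 0.85 [326. 275.  75.  83.] rect mm [ 608.5 -267.4] [56.3 55.2] 38.4 circ [ 609.2 -267.5] 29.5
case 0.89 [334. 216. 100. 196.] rect mm [ 617.6 -234.9] [139.4  64.9] 78.6 circ [ 617.7 -235.2] 75.5
t 25.65 pos [ 0.6088 -0.2632  0.0854] jaw deg -9.6 tilt xy [0.0035 0.0009] gap 0.0939 F [-0.1  0.   0. ]
```

View pics/w12.png

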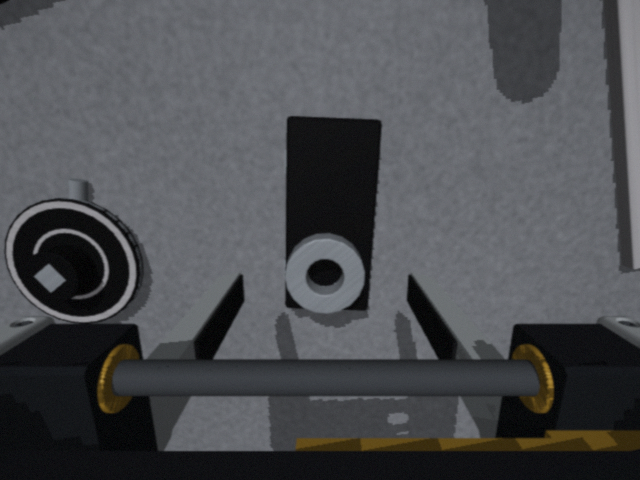

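apply_moves(rows=[{"x": 0,"y": -0.003,"z": 0,"rx": 0,"ry": 0.003,"rz": 0},{"x": 0,"y": -0.0025,"z": -0.01,"rx": 0,"ry": 0,"rz": 0},{"x": 0,"y": 0,"z": -0.015,"rx": 0,"ry": 0,"rz": 0},{"x": 0,"y": 0,"z": -0.012,"rx": 0,"ry": 0,"rz": 0},{"x": 0,"y": 0,"z": -0.006,"rx": 0,"ry": 0,"rz": 0},{"x": 0,"y": 0,"z": -0.003,"rx": 0,"ry": 0,"rz": 0},{"x": 0,"y": 0,"z": 0,"rx": 0,"ry": 0,"rz": 0},{"x": 0,"y": 0,"z": 0,"rx": 0,"ry": 0,"rz": 0},{"x": 0,"y": 0,"z": 0,"rx": 0,"ry": 0,"rz": 0},{"x": 0,"y": 0,"z": 0,"rx": 0,"ry": 0,"rz": 0}])

```text
time: 26.9
ee_pos: [0.6089, -0.2692, 0.0366]
orientation: [0.0, 0.764, 0.646, 0.001]
force: [0.4, 0.8, -0.1]
finger_gap: 0.0939
```

```bash
python3 - <<'E'
from h import *
pose();im,i=look("wrist","w13",["ring"]);pose()
E
```

```text
t 26.9 pos [ 0.6089 -0.2692  0.0366] jaw deg -9.6 tilt xy [0.0009 0.0007] gap 0.0939 F [ 0.4  0.8 -0.1]
ring 0.56 [325. 295. 102.  99.] rect mm [ 607.9 -267.6] [54.4 57.7] 9.5 circ [ 608.2 -267.2] 29.3
t 27.0 pos [ 0.6089 -0.2691  0.0365] jaw deg -9.6 tilt xy [0.0008 0.0008] gap 0.0939 F [-0.1  0.7  1.2]
```

View pics/w13.png

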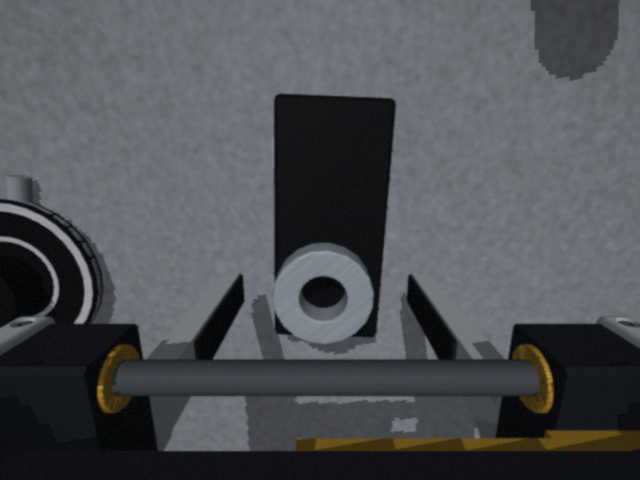

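Ring outline is centred between the fingers. Lower 2 mm and close.

apply_moves(rows=[{"x": 0,"y": 0,"z": -0.002,"rx": 0,"ry": 0,"rz": 0},{"x": 0,"y": 0,"z": 0,"rx": 0,"ry": 0,"rz": 0},{"x": 0,"y": 0,"z": 0,"rx": 0,"ry": 0,"rz": 0},{"x": 0,"y": 0,"z": 0,"rx": 0,"ry": 0,"rz": 0},{"x": 0,"y": 0,"z": 0,"rx": 0,"ry": 0,"rz": 0},{"x": 0,"y": 0,"z": 0,"rx": 0,"ry": 0,"rz": 0},{"x": 0,"y": 0,"z": 0,"rx": 0,"ry": 0,"rz": 0},{"x": 0,"y": 0,"z": 0.01,"rx": 0,"ry": 0,"rz": 0},{"x": 0,"y": 0,"z": 0.02,"rx": 0,"ry": 0,"rz": 0},{"x": 0,"y": 0,"z": 0,"rx": 0,"ry": 0,"rz": 0}], fingers=-1)

```text
time: 28.25
ee_pos: [0.6088, -0.2692, 0.0668]
orientation: [0.0, 0.764, 0.646, 0.001]
force: [-0.2, 0.7, -2.8]
finger_gap: 0.0558
```

```bash
python3 - <<'E'
from h import *
pose();im,i=look("wrist","w14",["ring","case"]);look("side","s14",[]);pose()
E
```

```text
t 28.25 pos [ 0.6088 -0.2692  0.0668] jaw deg -9.6 tilt xy [0.0008 0.0006] gap 0.0558 F [-0.2  0.7 -2.8]
ring 0.87 [328. 295.  99. 102.] rect mm [ 606.9 -280.8] [68.5 64.2] 80.4 circ [ 606.1 -281. ] 34.8
case 0.75 [334. 207. 106. 209.] rect mm [ 620.  -219.9] [109.   63.4] 78.3 circ [ 620.1 -220.5] 62.1
t 28.45 pos [ 0.6076 -0.2686  0.0643] jaw deg -9.6 tilt xy [-0.0023  0.0018] gap 0.0558 F [-0.2  1.  -2. ]
```

View pics/w14.png

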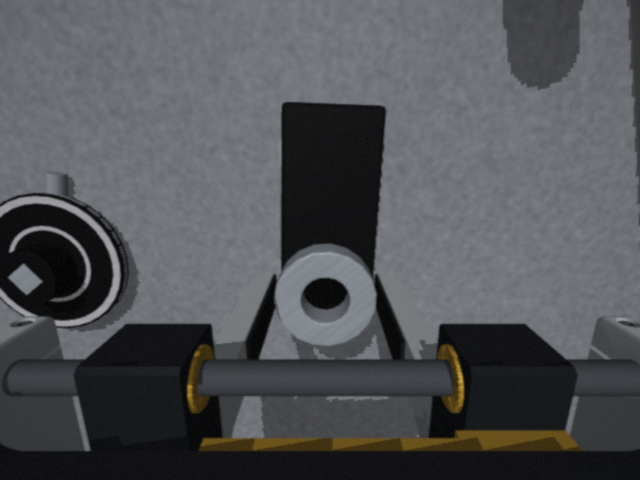

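apply_moves(rows=[{"x": 0,"y": 0,"z": 0.03,"rx": 0,"ry": 0,"rz": 0},{"x": 0.003,"y": 0.02,"z": 0.02,"rx": 0,"ry": 0,"rz": 0},{"x": 0.004,"y": 0.035,"z": 0,"rx": 0,"ry": 0,"rz": 0},{"x": 0.005,"y": 0.05,"z": 0,"rx": 0,"ry": 0,"rz": 0},{"x": 0.005,"y": 0.05,"z": 0,"rx": 0,"ry": 0,"rz": 0},{"x": 0.005,"y": 0.05,"z": 0,"rx": 0,"ry": 0,"rz": 0},{"x": 0.004,"y": 0.025,"z": 0,"rx": 0,"ry": 0,"rz": 0},{"x": 0.003,"y": 0.01,"z": 0,"rx": 0,"ry": 0,"rz": 0},{"x": 0,"y": 0,"z": 0,"rx": 0,"ry": 0,"rz": 0},{"x": 0,"y": 0,"z": 0,"rx": 0,"ry": 0,"rz": 0}])

```text
time: 29.7
ee_pos: [0.6338, -0.0237, 0.1118]
orientation: [-0.003, 0.765, 0.644, -0.003]
force: [-1.0, -0.2, -3.2]
finger_gap: 0.0558
```

```bash
python3 - <<'E'
from h import *
pose();im,i=look("wrist","w15",["ring","stand"]);pose()
E
```

```text
t 29.7 pos [ 0.6338 -0.0237  0.1118] jaw deg -9.8 tilt xy [-0.0084  0.001 ] gap 0.0558 F [-1.  -0.2 -3.2]
ring 0.36 [349. 419.  70.  42.] rect mm [ 628.3 -171.9] [43.1 60. ] 80.6 circ [ 628.1 -171.8] 36.2
stand 0.77 [328. 217. 107.  86.] rect mm [640.   -1.3] [74.  88.9] 79.5 circ [638.7  -8.8] 44.9
t 29.85 pos [ 0.6339 -0.0234  0.1119] jaw deg -9.8 tilt xy [-0.0082  0.0013] gap 0.0559 F [-0.6  0.5 -3. ]
```

View pics/w15.png

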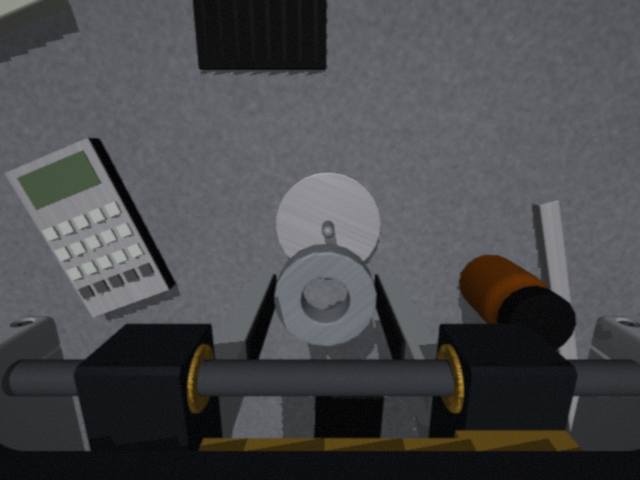

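```bash
python3 - <<'E'
from h import *
i=camera_info("wrist");p=sense()["ee_pos"];print(rayhit(i,(328,229),.037),rayhit(i,(326.5,299),p[2]+.0137)-p)
E
```

```text
[ 0.63895483 -0.00563313  0.037     ] [0.00131217 0.00033448 0.0137    ]
```

apply_moves(rows=[{"x": 0.002,"y": 0.008,"z": 0,"rx": 0,"ry": -0.004,"rz": 0},{"x": 0.002,"y": 0.008,"z": 0,"rx": 0,"ry": -0.004,"rz": 0},{"x": 0,"y": 0,"z": -0.015,"rx": 0,"ry": 0,"rz": 0},{"x": 0,"y": 0,"z": -0.02,"rx": 0,"ry": 0,"rz": 0},{"x": 0,"y": 0,"z": -0.015,"rx": 0,"ry": 0,"rz": 0},{"x": 0,"y": 0,"z": -0.008,"rx": 0,"ry": 0,"rz": 0},{"x": 0,"y": 0,"z": 0,"rx": 0,"ry": 0,"rz": 0},{"x": 0,"y": 0,"z": 0,"rx": 0,"ry": 0,"rz": 0},{"x": 0,"y": 0,"z": 0,"rx": 0,"ry": 0,"rz": 0},{"x": 0,"y": 0,"z": 0,"rx": 0,"ry": 0,"rz": 0}])

```text
time: 31.1
ee_pos: [0.6378, -0.0075, 0.0495]
orientation: [-0.0, 0.765, 0.644, 0.0]
force: [0.2, 0.4, -2.5]
finger_gap: 0.0557
```

```bash
python3 - <<'E'
from h import *
pose();im,i=look("wrist","w16",[]);pose()
print(proj(camera_info("wrist"),[[.638,-.008,.037]]))
E
```

```text
t 31.1 pos [ 0.6378 -0.0075  0.0495] jaw deg -9.9 tilt xy [-0.     0.001] gap 0.0557 F [ 0.2  0.4 -2.5]
t 31.15 pos [ 0.6378 -0.0075  0.0495] jaw deg -9.9 tilt xy [0.    0.001] gap 0.0558 F [-0.2  0.2 -3.8]
[[324.97726373 282.27491867]]
```

View pics/w16.png

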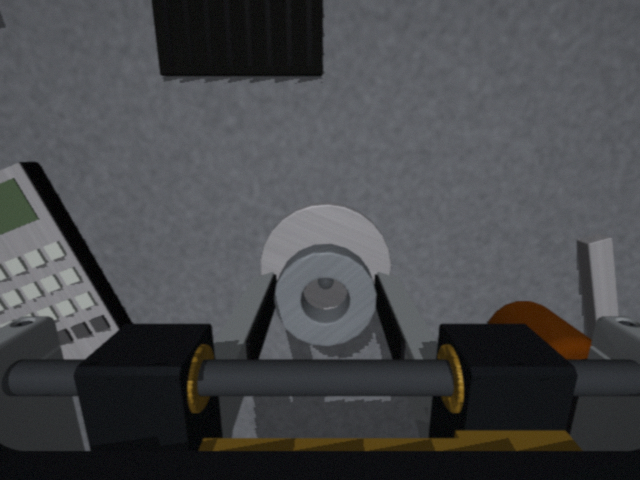

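apply_moves(rows=[{"x": 0,"y": 0,"z": -0.008,"rx": 0,"ry": 0,"rz": 0},{"x": 0,"y": 0,"z": -0.01,"rx": 0,"ry": 0,"rz": 0},{"x": 0,"y": 0,"z": -0.008,"rx": 0,"ry": 0,"rz": 0},{"x": 0,"y": 0,"z": -0.004,"rx": 0,"ry": 0,"rz": 0},{"x": 0,"y": 0,"z": -0.002,"rx": 0,"ry": 0,"rz": 0},{"x": 0,"y": 0,"z": 0,"rx": 0,"ry": 0,"rz": 0},{"x": 0,"y": 0,"z": 0,"rx": 0,"ry": 0,"rz": 0},{"x": 0,"y": 0,"z": 0,"rx": 0,"ry": 0,"rz": 0},{"x": 0,"y": 0,"z": 0,"rx": 0,"ry": 0,"rz": 0},{"x": 0,"y": 0,"z": 0,"rx": 0,"ry": 0,"rz": 0}])

```text
time: 32.4
ee_pos: [0.6378, -0.0074, 0.0163]
orientation: [-0.001, 0.765, 0.644, 0.001]
force: [-1.0, 0.7, -0.3]
finger_gap: 0.0553
```

```bash
python3 - <<'E'
from h import *
pose();im,i=look("wrist","w17",[])
E
```

```text
t 32.4 pos [ 0.6378 -0.0074  0.0163] jaw deg -9.9 tilt xy [-0.0003  0.002 ] gap 0.0553 F [-1.   0.7 -0.3]
```

View pics/w17.png

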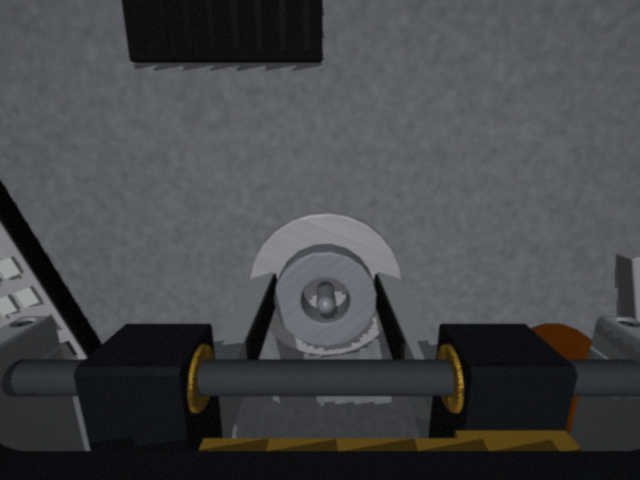

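apply_moves(rows=[{"x": 0,"y": 0,"z": 0,"rx": 0,"ry": 0,"rz": 0},{"x": 0,"y": 0,"z": 0,"rx": 0,"ry": 0,"rz": 0},{"x": 0,"y": 0,"z": 0,"rx": 0,"ry": 0,"rz": 0},{"x": 0,"y": 0,"z": 0,"rx": 0,"ry": 0,"rz": 0},{"x": 0,"y": 0,"z": 0,"rx": 0,"ry": 0,"rz": 0},{"x": 0,"y": 0,"z": 0.01,"rx": 0,"ry": 0,"rz": 0},{"x": 0,"y": 0,"z": 0.03,"rx": 0,"ry": 0,"rz": 0},{"x": 0,"y": 0,"z": 0.04,"rx": 0,"ry": 0,"rz": 0},{"x": 0,"y": 0,"z": 0.04,"rx": 0,"ry": 0,"rz": 0},{"x": 0,"y": -0.02,"z": 0.01,"rx": 0,"ry": 0,"rz": 0}], fingers=0.9)

```text
time: 33.7
ee_pos: [0.6378, -0.0269, 0.1523]
orientation: [-0.001, 0.765, 0.644, 0.001]
force: [-0.6, -0.2, -0.6]
finger_gap: 0.0894
```

```bash
python3 - <<'E'
from h import *
pose();im,i=look("wrist","w18",["ring","stand"],dict(ring=.03))
E
```

```text
t 33.7 pos [ 0.6378 -0.0269  0.1523] jaw deg -9.8 tilt xy [0.0002 0.002 ] gap 0.0894 F [-0.6 -0.2 -0.6]
ring 0.72 [323. 217.  57.  58.] rect mm [638.1 -12.8] [54.1 54. ] 35.4 circ [638.1 -12.2] 28.3
stand 0.76 [322. 214.  90.  91.] rect mm [638.5 -13.4] [89.  87.9] 77.8 circ [638.2 -13.3] 45.2
```

View pics/w18.png

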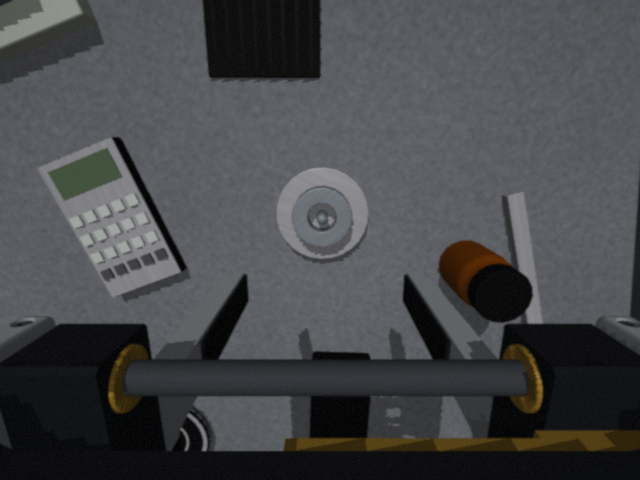

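apply_moves(rows=[{"x": -0.003,"y": -0.025,"z": 0,"rx": 0,"ry": 0,"rz": -0.03},{"x": -0.004,"y": -0.045,"z": 0,"rx": 0,"ry": 0,"rz": 0},{"x": -0.005,"y": -0.055,"z": 0,"rx": 0,"ry": 0,"rz": 0},{"x": -0.004,"y": -0.045,"z": -0.01,"rx": 0,"ry": 0,"rz": 0},{"x": -0.003,"y": -0.022,"z": -0.02,"rx": 0,"ry": 0,"rz": 0},{"x": -0.001,"y": -0.01,"z": -0.03,"rx": 0,"ry": 0,"rz": 0},{"x": 0,"y": 0,"z": -0.01,"rx": 0,"ry": 0,"rz": 0},{"x": 0,"y": 0,"z": 0,"rx": 0,"ry": 0,"rz": 0},{"x": 0,"y": 0,"z": 0,"rx": 0,"ry": 0,"rz": 0},{"x": 0,"y": 0,"z": 0,"rx": 0,"ry": 0,"rz": 0}], fingers=1)

```text
time: 35.1
ee_pos: [0.6103, -0.2389, 0.0711]
orientation: [-0.005, 0.778, 0.629, -0.004]
force: [0.1, -0.7, 0.1]
finger_gap: 0.0939
```

```bash
python3 - <<'E'
from h import *
pose();im,i=look("wrist","w19",["case"]);pose()
E
```

```text
t 35.1 pos [ 0.6103 -0.2389  0.0711] jaw deg -12.1 tilt xy [-0.0129  0.0017] gap 0.0939 F [ 0.1 -0.7  0.1]
case 0.91 [334. 253. 100. 194.] rect mm [ 617.7 -234. ] [138.1  63.8] 78.2 circ [ 617.7 -234.1] 75.1
t 35.2 pos [ 0.6103 -0.239   0.071 ] jaw deg -12.1 tilt xy [-0.0128  0.0017] gap 0.0938 F [0.3 0.3 0.3]
```

View pics/w19.png

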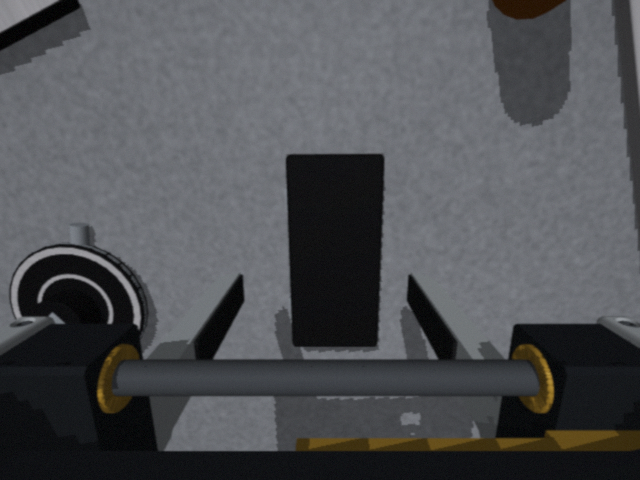

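apply_moves(rows=[{"x": 0.004,"y": 0.0025,"z": 0,"rx": -0.002,"ry": -0.006,"rz": 0},{"x": 0.003,"y": 0.002,"z": 0,"rx": 0,"ry": -0.006,"rz": 0},{"x": 0,"y": 0,"z": -0.015,"rx": 0,"ry": 0,"rz": 0},{"x": 0,"y": 0,"z": -0.02,"rx": 0,"ry": 0,"rz": 0},{"x": 0,"y": 0,"z": -0.015,"rx": 0,"ry": 0,"rz": 0},{"x": 0,"y": 0,"z": -0.008,"rx": 0,"ry": 0,"rz": 0},{"x": 0,"y": 0,"z": -0.003,"rx": 0,"ry": 0,"rz": 0},{"x": 0,"y": 0,"z": 0,"rx": 0,"ry": 0,"rz": 0},{"x": 0,"y": 0,"z": 0,"rx": 0,"ry": 0,"rz": 0},{"x": 0,"y": 0,"z": 0,"rx": 0,"ry": 0,"rz": 0}])

```text
time: 36.45
ee_pos: [0.6177, -0.2339, 0.0057]
orientation: [0.0, 0.778, 0.629, -0.0]
force: [0.5, 0.0, -0.4]
finger_gap: 0.094
```

```bash
python3 - <<'E'
from h import *
pose()
E
```

```text
t 36.45 pos [ 0.6177 -0.2339  0.0057] jaw deg -12.1 tilt xy [ 0.0001 -0.0004] gap 0.094 F [ 0.5  0.  -0.4]
```

apply_moves(rows=[{"x": 0,"y": 0,"z": 0.001,"rx": 0,"ry": 0,"rz": 0},{"x": 0,"y": 0,"z": 0,"rx": 0,"ry": 0,"rz": 0},{"x": 0,"y": 0,"z": 0,"rx": 0,"ry": 0,"rz": 0},{"x": 0,"y": 0,"z": 0,"rx": 0,"ry": 0,"rz": 0},{"x": 0,"y": 0,"z": 0,"rx": 0,"ry": 0,"rz": 0},{"x": 0,"y": 0,"z": 0,"rx": 0,"ry": 0,"rz": 0},{"x": 0,"y": 0,"z": 0,"rx": 0,"ry": 0,"rz": 0},{"x": 0,"y": 0,"z": 0,"rx": 0,"ry": 0,"rz": 0},{"x": 0,"y": 0,"z": 0,"rx": 0,"ry": 0,"rz": 0},{"x": 0,"y": 0,"z": 0,"rx": 0,"ry": 0,"rz": 0}], fingers=-1)

```text
time: 37.7
ee_pos: [0.618, -0.2339, 0.0074]
orientation: [0.0, 0.778, 0.629, 0.0]
force: [-0.5, 0.2, 0.5]
finger_gap: 0.0638
```

apply_moves(rows=[{"x": 0,"y": 0,"z": 0.01,"rx": 0,"ry": 0,"rz": 0},{"x": 0,"y": 0,"z": 0.02,"rx": 0,"ry": 0,"rz": 0},{"x": 0,"y": 0,"z": 0.03,"rx": 0,"ry": 0,"rz": 0},{"x": 0,"y": 0,"z": 0.03,"rx": 0,"ry": 0,"rz": 0},{"x": 0,"y": 0,"z": 0.03,"rx": 0,"ry": 0,"rz": 0},{"x": 0,"y": 0,"z": 0.01,"rx": 0,"ry": 0,"rz": 0},{"x": 0,"y": 0,"z": 0,"rx": 0,"ry": 0,"rz": 0},{"x": 0,"y": 0,"z": 0,"rx": 0,"ry": 0,"rz": 0},{"x": 0,"y": 0,"z": 0,"rx": 0,"ry": 0,"rz": 0},{"x": 0,"y": 0,"z": 0,"rx": 0,"ry": 0,"rz": 0}])

```text
time: 38.95
ee_pos: [0.6163, -0.2336, 0.1445]
orientation: [-0.0, 0.778, 0.628, -0.0]
force: [-0.4, -0.0, -2.7]
finger_gap: 0.0637
```

```bash
python3 - <<'E'
from h import *
pose();im,i=look("wrist","w20",["case"],dict(case=sense()["ee_pos"][2]+.0235));look("side","s20",[])
E
```

```text
t 38.95 pos [ 0.6163 -0.2336  0.1445] jaw deg -12.1 tilt xy [-0.0006  0.0001] gap 0.0637 F [-0.4 -0.  -2.7]
case 0.64 [326. 296. 136. 254.] rect mm [ 620.7 -213.5] [98.5 63.4] 77.9 circ [ 620.5 -214.1] 57.6
```

View pics/w20.png

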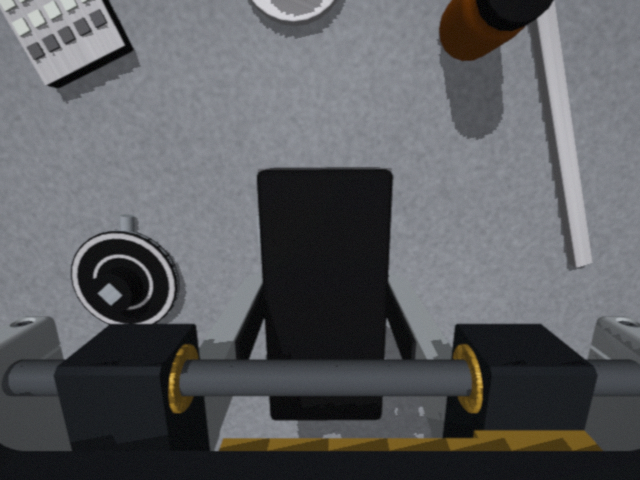

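View pics/s20.png

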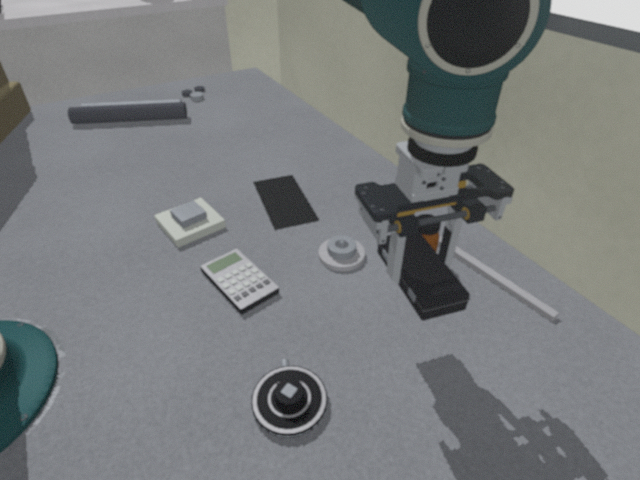

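```bash
python3 - <<'E'
from h import *
i=camera_info("wrist");p=sense()["ee_pos"];z=p[2]+.0232
c=[rayhit(i,q,z) for q in [(258,170),(392,170),(383,419),(270,419)]];print(np.round(c,4),np.mean(c,0)-p)
E
```

```text
[[ 0.6015 -0.1604  0.168 ]
 [ 0.6609 -0.1732  0.168 ]
 [ 0.6342 -0.307   0.168 ]
 [ 0.5724 -0.2937  0.168 ]] [7.38827498e-04 9.12581739e-05 2.32000000e-02]
```

apply_moves(rows=[{"x": 0,"y": 0.02,"z": 0,"rx": 0,"ry": 0,"rz": 0},{"x": 0,"y": 0.035,"z": 0,"rx": 0,"ry": 0,"rz": 0.01},{"x": 0.001,"y": 0.05,"z": 0,"rx": 0,"ry": 0,"rz": 0.01},{"x": 0.001,"y": 0.05,"z": 0,"rx": 0,"ry": 0,"rz": 0.01},{"x": 0.001,"y": 0.05,"z": 0,"rx": 0,"ry": 0,"rz": 0.01},{"x": 0.001,"y": 0.05,"z": 0,"rx": 0,"ry": 0,"rz": 0},{"x": 0.001,"y": 0.05,"z": 0,"rx": 0,"ry": 0,"rz": 0},{"x": 0.001,"y": 0.05,"z": 0,"rx": 0,"ry": 0,"rz": 0},{"x": 0.001,"y": 0.035,"z": 0,"rx": 0,"ry": 0,"rz": 0},{"x": 0.001,"y": 0.02,"z": 0,"rx": 0,"ry": 0,"rz": 0}])

```text
time: 40.35
ee_pos: [0.6196, 0.1986, 0.1447]
orientation: [-0.001, 0.763, 0.646, 0.001]
force: [0.3, -0.4, -3.4]
finger_gap: 0.0635
```

```bash
python3 - <<'E'
from h import *
pose();im,i=look("wrist","w21",["mat"]);pose()
E
```

```text
t 40.35 pos [0.6196 0.1986 0.1447] jaw deg -9.5 tilt xy [-0.0004  0.0028] gap 0.0635 F [ 0.3 -0.4 -3.4]
mat 0.57 [327. 132. 117.  70.] rect mm [637.2 291.8] [ 60.5 100.6] 80.6 circ [637.6 291.8] 57.0
t 40.45 pos [0.6197 0.1989 0.1445] jaw deg -9.4 tilt xy [-0.0005  0.0031] gap 0.0638 F [ 0.6 -0.  -2.5]
```

View pics/w21.png

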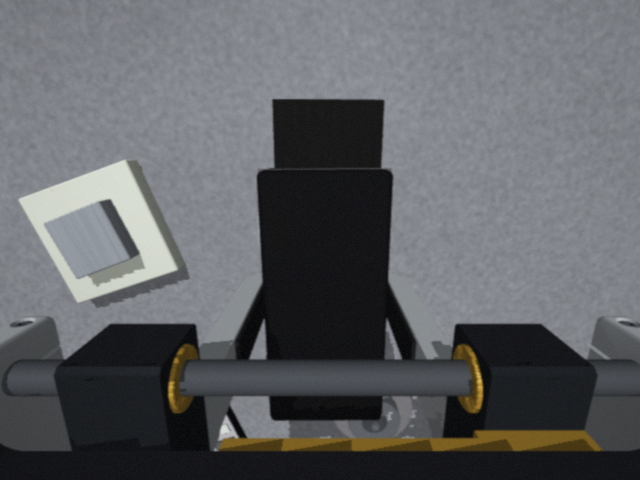

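apply_moves(rows=[{"x": 0.003,"y": 0.011,"z": 0,"rx": -0.003,"ry": 0,"rz": 0},{"x": 0.002,"y": 0.01,"z": 0,"rx": 0,"ry": 0,"rz": 0},{"x": 0,"y": 0,"z": -0.02,"rx": 0,"ry": 0,"rz": 0},{"x": 0,"y": 0,"z": -0.03,"rx": 0,"ry": 0,"rz": 0},{"x": 0,"y": 0,"z": -0.03,"rx": 0,"ry": 0,"rz": 0},{"x": 0,"y": 0,"z": -0.02,"rx": 0,"ry": 0,"rz": 0},{"x": 0,"y": 0,"z": -0.005,"rx": 0,"ry": 0,"rz": 0},{"x": 0,"y": 0,"z": 0,"rx": 0,"ry": 0,"rz": 0},{"x": 0,"y": 0,"z": 0,"rx": 0,"ry": 0,"rz": 0},{"x": 0,"y": 0,"z": 0,"rx": 0,"ry": 0,"rz": 0}])

```text
time: 41.7
ee_pos: [0.6257, 0.2161, 0.0341]
orientation: [0.001, 0.765, 0.644, -0.0]
force: [0.6, -0.3, -3.2]
finger_gap: 0.0638
```

```bash
python3 - <<'E'
from h import *
pose();im,i=look("wrist","w22",["mat"]);pose()
E
```

```text
t 41.7 pos [0.6257 0.2161 0.0341] jaw deg -9.8 tilt xy [ 0.0005 -0.0017] gap 0.0638 F [ 0.6 -0.3 -3.2]
mat 0.94 [321. 230. 173. 256.] rect mm [633.6 266. ] [106.  100.3] 80.2 circ [633.6 265.8] 71.8
t 41.8 pos [0.6256 0.2161 0.034 ] jaw deg -9.8 tilt xy [ 0.0004 -0.0017] gap 0.0635 F [ 0.4  0.2 -2.8]
```

View pics/w22.png

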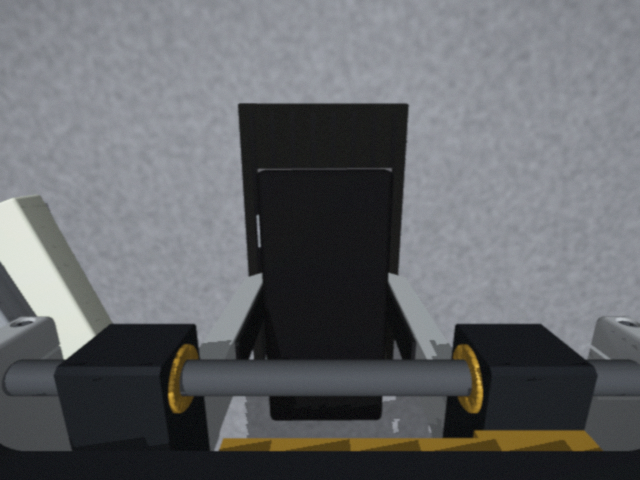

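apply_moves(rows=[{"x": 0,"y": 0.004,"z": 0,"rx": 0,"ry": 0,"rz": 0},{"x": 0,"y": 0,"z": -0.008,"rx": 0.001,"ry": 0,"rz": 0},{"x": 0,"y": 0,"z": -0.007,"rx": 0,"ry": 0,"rz": 0},{"x": 0,"y": 0,"z": -0.004,"rx": 0,"ry": 0,"rz": 0},{"x": 0,"y": 0,"z": -0.002,"rx": 0,"ry": 0,"rz": 0},{"x": 0,"y": 0,"z": -0.001,"rx": 0,"ry": 0,"rz": 0},{"x": 0,"y": 0,"z": 0,"rx": 0,"ry": 0,"rz": 0},{"x": 0,"y": 0,"z": 0,"rx": 0,"ry": 0,"rz": 0},{"x": 0,"y": 0,"z": 0,"rx": 0,"ry": 0,"rz": 0},{"x": 0,"y": 0,"z": 0,"rx": 0,"ry": 0,"rz": 0}])

```text
time: 43.05
ee_pos: [0.6257, 0.2205, 0.0114]
orientation: [0.0, 0.765, 0.644, 0.0]
force: [-0.7, 0.3, -1.9]
finger_gap: 0.0641
```

```bash
python3 - <<'E'
from h import *
pose()
E
```

```text
t 43.05 pos [0.6257 0.2205 0.0114] jaw deg -9.8 tilt xy [0.0003 0.0001] gap 0.0641 F [-0.7  0.3 -1.9]
```

apply_moves(rows=[{"x": 0,"y": 0,"z": -0.0005,"rx": 0,"ry": 0,"rz": 0},{"x": 0,"y": 0,"z": 0,"rx": 0,"ry": 0,"rz": 0},{"x": 0,"y": 0,"z": 0,"rx": 0,"ry": 0,"rz": 0},{"x": 0,"y": 0,"z": 0,"rx": 0,"ry": 0,"rz": 0},{"x": 0,"y": 0,"z": 0,"rx": 0,"ry": 0,"rz": 0},{"x": 0,"y": 0,"z": 0,"rx": 0,"ry": 0,"rz": 0},{"x": 0,"y": 0,"z": 0,"rx": 0,"ry": 0,"rz": 0},{"x": 0,"y": 0,"z": 0,"rx": 0,"ry": 0,"rz": 0},{"x": 0,"y": 0,"z": 0,"rx": 0,"ry": 0,"rz": 0},{"x": 0,"y": 0,"z": 0,"rx": 0,"ry": 0,"rz": 0}], fingers=1)

```text
time: 44.3
ee_pos: [0.6262, 0.2206, 0.0113]
orientation: [0.0, 0.765, 0.644, 0.001]
force: [0.2, -0.4, 0.2]
finger_gap: 0.0937
```

apply_moves(rows=[{"x": 0,"y": 0,"z": 0.02,"rx": 0,"ry": 0,"rz": 0},{"x": 0,"y": 0,"z": 0.03,"rx": 0,"ry": 0,"rz": 0},{"x": 0,"y": 0,"z": 0.04,"rx": 0,"ry": 0,"rz": 0},{"x": 0,"y": 0,"z": 0.05,"rx": 0,"ry": 0,"rz": 0},{"x": 0,"y": -0.02,"z": 0.05,"rx": 0,"ry": 0,"rz": 0},{"x": 0,"y": -0.04,"z": 0.02,"rx": 0,"ry": 0,"rz": 0},{"x": 0,"y": 0,"z": 0,"rx": 0,"ry": 0,"rz": 0},{"x": 0,"y": 0,"z": 0,"rx": 0,"ry": 0,"rz": 0},{"x": 0,"y": 0,"z": 0,"rx": 0,"ry": 0,"rz": 0},{"x": 0,"y": 0,"z": 0,"rx": 0,"ry": 0,"rz": 0}])

```text
time: 45.55
ee_pos: [0.6253, 0.1592, 0.2372]
orientation: [0.001, 0.765, 0.644, 0.003]
force: [-0.2, 0.5, -0.5]
finger_gap: 0.0937
```

```bash
python3 - <<'E'
from h import *
pose();look("wrist","w23",["mat","case"],dict(case=.034));look("side","s23",[]);look("top","t23",["puck","calculator"],dict(puck=.036));pose()
E
```

```text
t 45.55 pos [0.6253 0.1592 0.2372] jaw deg -9.8 tilt xy [0.0056 0.0022] gap 0.0937 F [-0.2  0.5 -0.5]
mat 0.78 [316. 158.  90. 170.] rect mm [625.8 220. ] [199.4  99.5] 80.1 circ [626.6 220.3] 109.2
case 0.61 [315. 169.  60. 128.] rect mm [625.9 218.9] [137.5  64.1] 81.0 circ [627.3 218.6] 74.3
puck 0.65 [415. 319.  17.  20.] rect mm [ 409. -241.] [35.3 35.2] 87.9 circ [ 410.3 -241.3] 19.3
calculator 0.59 [297. 308.  67.  44.] rect mm [437.3  17.8] [ 79.6 138.5] 10.6 circ [437.   18.4] 77.1
t 45.9 pos [0.6255 0.1586 0.2375] jaw deg -9.8 tilt xy [0.0062 0.0023] gap 0.0939 F [ 0.4 -1.   0.2]
```

View pics/w23.png

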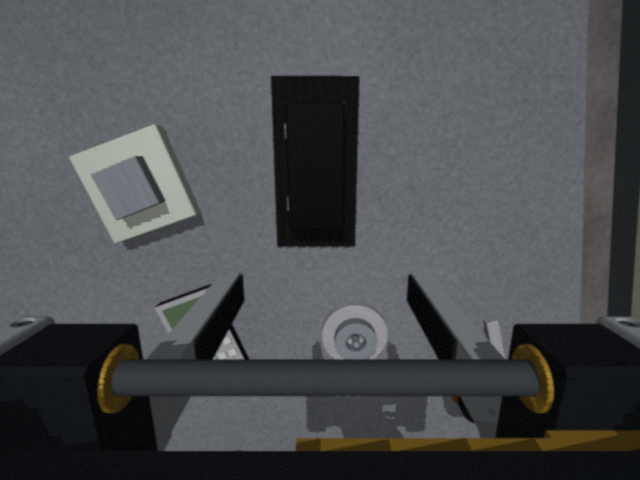

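View pics/s23.png

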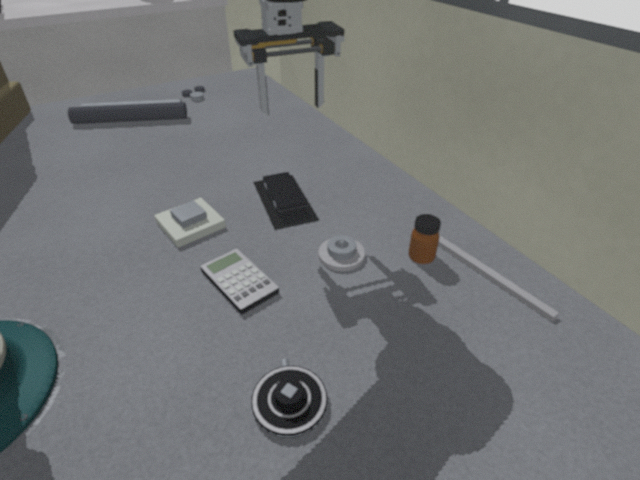

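View pics/t23.png

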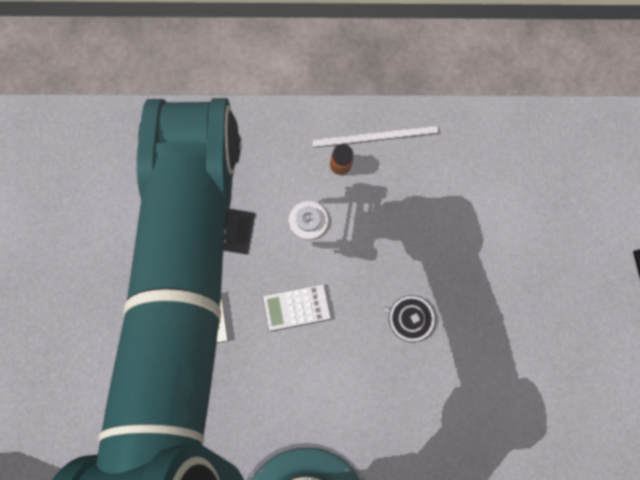

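All four items are centred, and the calculator and jar haven't moved. The arm is well clear, so I'm handing in.

```bash
python3 - <<'E'
from h import *
print(finish_job());pose()
E
```

```text
the job is handed in; nothing more can be done
None
the job is handed in; nothing more can be done
```

All four items are in place and the job was handed in at about 46 s of the 106 s allowed. I did them in the order asked: puck, block, ring, and only then the empty case.

What the last camera checks showed:

- **Puck:** polished face up. The wrist camera put it within about 2 mm of the stage's middle, and the coarser top view agreed to about 2 mm.
- **Block:** flat on the plate, within about 1.5 mm of its middle and turned square with it to about 0.5°.
- **Ring:** over the pin and flat on the stand, sitting centrally in the pictures. Its contact with the disc showed as the hanging weight dropping to zero before I let go.
- **Case:** about 1 mm from the mat's middle. Its long side measured about 1° off the mat's, mostly measurement noise since both are black.
- **Calculator and jar:** not disturbed. The calculator measured within 0.5 mm of where it started. I judged the jar by eye in the side and top pictures.

Two things disagreed or failed along the way:

- **Calibration:** wrist and top camera positions differed by up to 4 mm, a bit more than the stated calibration error, so I used averages.
- **Move call:** one early call was refused for missing keys. It had no effect.

The force readings after each move stayed under about 5 N.

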